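Tip bearing balls out of a wide pan past a held card into one cup

TASK

Pour the five steel balls out of the tipping pan into the round cup. Take the steel card by its wooden grip, hold it slantwise on the pan floor so that it blocks all of the mouth but a narrow gap in front of the round cup, and press with the card to tip the pan down until you feel it meet the block beneath it, the card tilting along with the pan. Keep it pressed there for a moment, firmly but not hard (about 20 N), and hold on until every ball has rolled into the round cup. Do not touch the balls with the gripper and leave the other things on the bench where they are; finally let the pan swing back up and stand the card upright in its rack again.

Things in the scene. Friction and masses are not known exactly. Their poses are not given: they have to be found in the camera images.
- pan (a joint): Tipping angle (rad) of the grey sheet-metal pan. 0: at rest, the floor sloping 0.10 rad down to the pan's closed back; grows as the mouth is pressed down, until the pan meets a hard set block beneath it, anywhere between 0.36 and 0.54 (not told: feel for it). A spring lifts it back: pressing 55 mm in front of the axis takes about 3 to 7 N on the way down.
- pan_axis (a point): Middle of the pan's level tipping axis, 105 mm above the bench, on a fixed steel stand. Axes of the stand: -x points to the pan's mouth (roughly to the robot), y along the axis, z up. Turned by (0.10 - pan angle) about y they are the pan's axes. In these the flat pan floor is 8 mm above this point.
- pan_mouth (a point): Middle of the mouth: the straight, lipless front edge of the pan floor (100 mm in front of the axis); moves with the pan and has its axes (z square to the floor, +x to the back). Open for 160 mm between side walls (inner faces at y -80 and +80 mm, 30 mm high, 4 mm thick). The side walls run 130 mm back, then slant in at 45 degrees to a 100 mm wide back wall at x = 160 mm.
- card_grip (a point): Centre of the wooden grip (64 mm long, 16 mm thick, 32 mm high) on top of the blocking card: a straight steel blade 146 mm long (y axis), 4 mm thick (x axis), 45 mm high. This point is 61 mm above the blade's lower edge and 16 mm below the grip's top; z points up from blade to grip. About 0.16 kg; both ways round are alike. It starts upright in the rack.
- rack_slot (a point): Bottom middle of the slot of the fixed wooden card rack, 8 mm above the bench, where the card's lower edge stands. Two pairs of uprights, 50 mm high and 100 mm apart along y, form a slot along the rack's y axis, 6.5 mm wide, flared to about 20 mm at the top. With the card home its grip centre is 61 mm above this point.
- cup_floor (a point): Centre of the inner floor (4 mm above the bench) of the ROUND aluminium cup: 80 mm outside, 74 mm inside, 45 mm high, fixed in front of one end of the pan's mouth, at y = +62 or -62 mm in the stand's axes and 120 mm in front of the tipping axis. At the other end stands a fixed SQUARE bin of like size, which stays empty.
- ball0_center (a point): Centre of one of five equal, freely rolling steel balls, 18 mm in diameter, 24 g, one of a row along the pan's back wall at the start.
- ball1_center (a point): Centre of one of five equal, freely rolling steel balls, 18 mm in diameter, 24 g, one of a row along the pan's back wall at the start.
- ball2_center (a point): Centre of one of five equal, freely rolling steel balls, 18 mm in diameter, 24 g, one of a row along the pan's back wall at the start.
- ball3_center (a point): Centre of one of five equal, freely rolling steel balls, 18 mm in diameter, 24 g, one of a row along the pan's back wall at the start.
- ball4_center (a point): Centre of one of five equal, freely rolling steel balls, 18 mm in diameter, 24 g, one of a row along the pan's back wall at the start.
- masking_tape: Bystander: roll of masking tape, 96 mm across, 25 mm high, lying left of the pan; origin at its underside.
- sanding_block: Bystander: black sanding block, 66x122x35 mm, to the left; origin at its underside.
- green_hook: Bystander: pale green moulded hook, 59x102x35 mm, to the left; origin at its underside.
Mind the look-alikes: they are no part of the job. What is shaped like the part that bears card_grip but yellow is not meant.

How it is judged:
By the outcome, as a careful person would: the job done as asked, in the order asked, and still so for the second after the job is handed in, with the robot touching nothing.
It also fails if it takes over 51 s, if anything falls off the work surface, if the arm or the gripper's body presses on something with over 40 N, if the wrist force passes 120 N, or if a joint passes its speed limit or range.

ROBOT

A 6-joint arm with a two-finger parallel gripper is mounted at the origin on the work surface; the furniture and walls round the work are solid. World frame = base frame: x ahead of the robot, y to its left, z up, the work surface at z = 0. Lengths are in mm, angles in degrees, forces in N, time in s.
With the tool pointing down it reaches from about 350 to 725 mm from the base axis. Payload 4.3 kg.
Tool frame: the origin (TCP) lies at the very end of the fingers, on their centre line; the grasp point (between the pads) lies 19 mm behind it; x points along the fingers, y is the direction in which the jaws open and shut, and the axes are right-handed (so a half turn about x gives the same grasp; the last joint's range is limited). The gripper opens to 85 mm and grips with 20 to 120 N. Pads are 22 mm wide; open, the fingers measure 114 mm over their backs; the gripper's body (76 mm by 85 mm) begins 54 mm behind the grasp point. The pads swing forward as they close: fully open they stand 13 mm farther back than shut.
Start: joints at [-80.575, 21.618, 4.641, 73.018, 0, 83.68], TCP at [156.039, -553.464, 200.029] pointing down, gripper open.
Joint ranges: [-156.06, 156.06], [-48.1, 94.91], [-58.44, 69.94], [-101.28, 121.22], [-78.64, 73.56], [-180, 180]. Speed limits (degrees/s): [147.25, 147.25, 180, 180, 180, 180].

INTERFACE

Orientations are given as [roll, pitch, yaw] about the fixed x, y, z axes, in that order (R = Rz(yaw) Ry(pitch) Rx(roll)).
In Python, from plant import * gives the robot as it stands.
- The arm moves only by the tool drive_tool, never from a script. Its argument "series" is a list of rows, each an object with "turn": the turn, a rotation vector about the tool's x, y, z in degrees, a list of three; "travel": the shift along the tool's x, y, z in units of 25 mm (1.0 is 25 mm), a list of three; "jaw": the opening, from 0 (shut) to 1 (fully open). A call has 1 to 8 rows; each row is the pose to reach, as a shift and turn from the pose commanded when the call began, along the tool's axes at that moment; what a row does not reach only later rows make up. A row lasts 1/12 s, in which the tool goes at most 41.7 mm and 7.16 degrees, less where a joint would pass 70% of its speed; a pose out of reach is approached as far as the arm can. A call with a gripper value outside its range is refused whole. The fingers move at their own pace and stop on an object; "force" is the grip in N (left out, the last holds). Time passes only in rows, so rows that repeat a pose let the fingers close. It gives the time, the measured TCP pose, the force and the opening at its end, in the units of the state.
- sense(): the state, without advancing time (a new reading comes with each control period).
- camera(name): name is "side" or "top" or "wrist"; returns a dict with "frame" (480x640x3 uint8, red, green, blue), "depth" (480x640 float32, mm along the optical axis (not along the pixel's ray), 0 where there is no reading), "K" (3x3 intrinsics, pixels), "k1" (the pictures are not rectified: a ray, as slopes to the right and down, at radius r is drawn at 1 + k1 r^2 times it, then the intrinsics apply), "R" (3x3) and "t" (3): a world point X has camera coordinates R X + t. Camera axes: x right, y down, z forward; pixel columns grow to the right and rows downward; lengths in mm; the calibration is good to about 2 mm. A picture is of the moment at which its call begins.
- hand_in(): hands the job in, once; it reports no verdict.
The state is a dict: "clock": time; "q": joint angles; "qvel": joint speeds; "joint_efforts": joint torques, N m; "tcp_pos": TCP position; "tool_rot": TCP orientation; "force": force on the tool from outside, world axes, zero at the start; "torque": the same for the moment, N m; "gripper_width": finger opening in mm.
Only numpy, scipy, OpenCV 4.12 (cv2) and the standard library are available. Lean on these libraries where they do the work, as an engineer would, in place of code of your own. Each camera call takes 0.05 s, during which the arm holds its last target.

## Working session

There is one attempt and no reset: what is moved stays moved. The work goes in short steps, Python scripts to look and compute and a tool call to move; the robot and the scene stay as the last step left them, time stands still between calls to the robot, and variables do not carry over. Pictures are saved under pics/ and viewed, and the job is handed in when it is done.

Besides the shell and the picture viewer there is one more tool, called after ">>>" by a JSON object that holds its "name" and its "arguments", one argument or row to a line. drive_tool: Moves the arm, as the interface text tells. Its arguments: {"type":"object","properties":{"series":{"type":"array"},"force":{"type":"number"}},"required":["series"]}

```bash
ls; mkdir -p pics
python3 - <<'E'
from plant import *
import cv2, numpy as np
s=sense(); print(s)
for n in ["side","top","wrist"]:
    c=camera(n); cv2.imwrite(f"pics/{n}0.png",c["frame"][:,:,::-1]); np.savez(f"pics/{n}0.npz",**c)
    print(n,c["K"].tolist(),c["k1"],np.round(c["R"],4).tolist(),c["t"])
E
```

```text
pics
{'clock': 0.0, 'q': array([-8.05754482e+01,  2.16604685e+01,  4.56537273e+00,  7.30185865e+01,
        5.82448239e-05,  8.36796557e+01]), 'qvel': array([ 0.01943018,  0.00932747,  0.06265447, -0.05391272,  0.00858511,
        0.02881224]), 'joint_efforts': array([-2.35855323e-04, -4.63604808e+01,  2.69877023e+01,  2.09128694e-02,
       -1.01392325e-04, -5.69088243e-07]), 'tcp_pos': array([ 155.91421503, -552.73323375,  199.09165945]), 'tool_rot': array([-96.34969957,  89.88631773,  99.39519646]), 'force': array([ 0.53155854, -0.16573176, -0.27758168]), 'torque': array([0.01552883, 0.00853509, 0.015476  ]), 'gripper_width': 85.14782810654523}
side [[437.0431451888155, 0.0, 318.1380874964206], [0.0, 437.0431451888155, 239.8372274751217], [0.0, 0.0, 1.0]] 0.03530293114052165 [[0.9969, -0.0779, 0.0067], [-0.0575, -0.7876, -0.6135], [0.0531, 0.6112, -0.7897]] [-425.48109572   92.1387989  1081.9856119 ]
top [[530.2229609303416, 0.0, 313.28181156146803], [0.0, 530.2229609303416, 248.39981209830336], [0.0, 0.0, 1.0]] 0.004707053827016183 [[-0.0189, -0.9998, 0.0031], [-0.9773, 0.0178, -0.2112], [0.2111, -0.007, -0.9774]] [  -1.59632357  426.30063088 1208.96895903]
wrist [[384.3340251960146, 0.0, 320.69452818073466], [0.0, 384.3340251960146, 236.3721199430918], [0.0, 0.0, 1.0]] -0.02501807517821193 [[0.2714, -0.9625, -0.0019], [-0.914, -0.2584, 0.3127], [-0.3014, -0.0831, -0.9499]] [-573.20888659  -42.39354606  381.07209337]
```

View pics/side0.png

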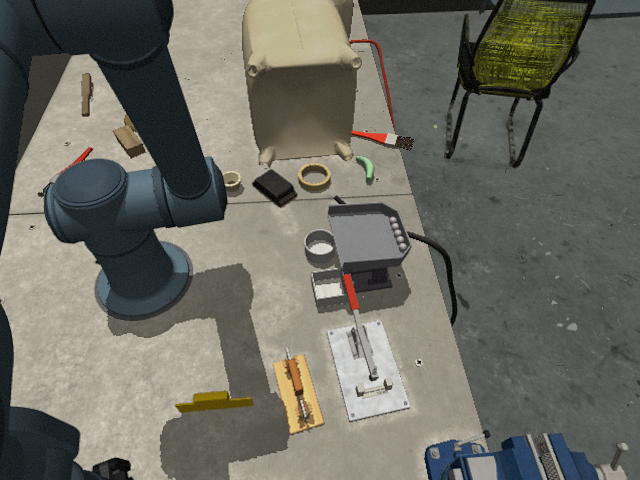

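View pics/top0.png

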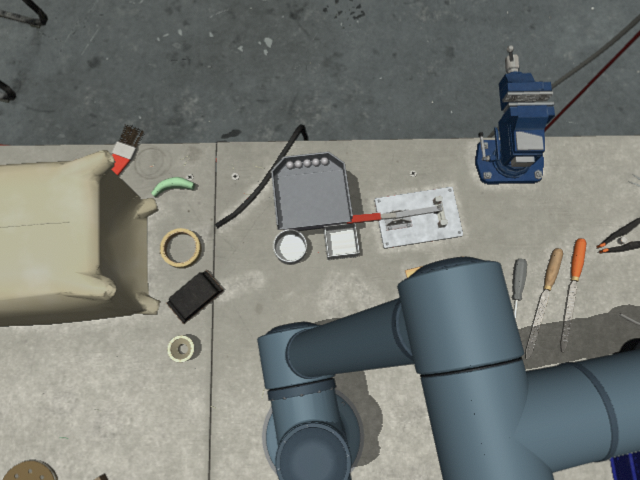

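View pics/wrist0.png

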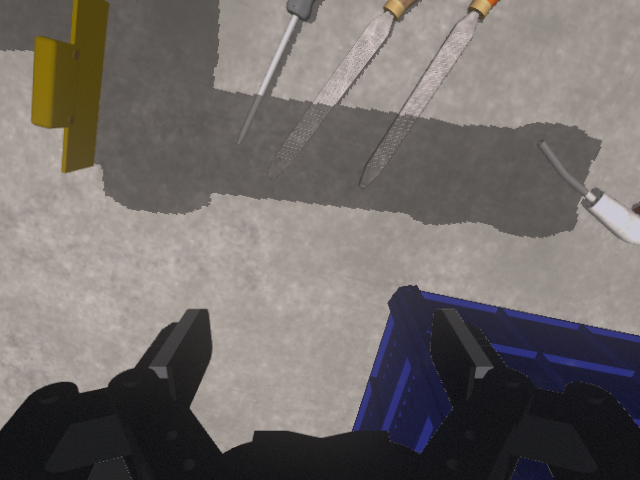

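Side view: the card with a brown grip in the wooden rack is at (298,390). The yellow look-alike is at (215,400), lying loose. The pan is at (370,235), the round cup at (320,245) and the square bin at (328,288). I'll confirm with an enlarged crop and measure from there.

```bash
cat > h.py <<'E'
import numpy as np, cv2
from scipy.spatial.transform import Rotation as Ro
def load(f): return dict(np.load(f))
def slope(c,uv):
    uv=np.atleast_2d(np.asarray(uv,float)); K=c["K"]
    d=(uv-[K[0,2],K[1,2]])/[K[0,0],K[1,1]]
    s=d.copy()
    for _ in range(20): s=d/(1+float(c["k1"])*(s**2).sum(1,keepdims=True))
    return s
def ray(c,uv):
    s=slope(c,uv); D=np.c_[s,np.ones(len(s))]@c["R"]; return -c["R"].T@c["t"], D
def onz(c,uv,z):
    o,D=ray(c,uv); return o+D*((z-o[2])/D[:,2])[:,None]
def dep(c,uv):
    o,D=ray(c,uv); uv=np.atleast_2d(uv).astype(int); return o+D*c["depth"][uv[:,1],uv[:,0]][:,None]
def proj(c,X):
    X=np.atleast_2d(X)@c["R"].T+c["t"]; s=X[:,:2]/X[:,2:]; s=s*(1+float(c["k1"])*(s**2).sum(1,keepdims=True))
    return s*[c["K"][0,0],c["K"][1,1]]+[c["K"][0,2],c["K"][1,2]]
def cloud(c,x0,y0,x1,y1):
    u,v=np.meshgrid(np.arange(x0,x1),np.arange(y0,y1)); uv=np.c_[u.ravel(),v.ravel()]
    P=dep(c,uv); ok=c["depth"][uv[:,1],uv[:,0]]>0; return uv[ok],P[ok]
E
python3 - <<'E'
from h import *
c=load("pics/side0.npz"); f=c["frame"][:,:,::-1]
a=cv2.resize(f[310:450,160:420],None,fx=3,fy=3,interpolation=cv2.INTER_CUBIC); cv2.imwrite("pics/crop1.png",a)
a=cv2.resize(f[185:325,290:430],None,fx=4,fy=4,interpolation=cv2.INTER_CUBIC); cv2.imwrite("pics/crop2.png",a)
t=load("pics/top0.npz")
a=cv2.resize(t["frame"][140:290,255:475,::-1],None,fx=3.6,fy=3.6,interpolation=cv2.INTER_CUBIC); cv2.imwrite("pics/crop3.png",a)
print("cam",-c["R"].T@c["t"],-t["R"].T@t["t"])
for n,p in dict(grip=(297,383),rack=(305,415),yel=(210,401),cup=(320,248),panmid=(365,235),red=(350,290),plate=(355,400),bin=(328,290)).items(): print(n,dep(c,[p]).round(1))
E
```

```text
cam [ 372.01023697 -621.89583541  913.8219405 ] [ 1.61387952e+02 -7.56338147e-01  1.27172877e+03]
grip [[ 360.5 -321.6   83.1]]
rack [[ 372.3 -372.2   51.8]]
yel [[ 194.6 -337.    67. ]]
cup [[435.9  54.7   4.6]]
panmid [[536.2   3.2 114.3]]
red [[ 486.7 -126.1   86.6]]
plate [[ 474.9 -339.9   14. ]]
bin [[445.  -72.9   4.3]]
```

View pics/crop1.png

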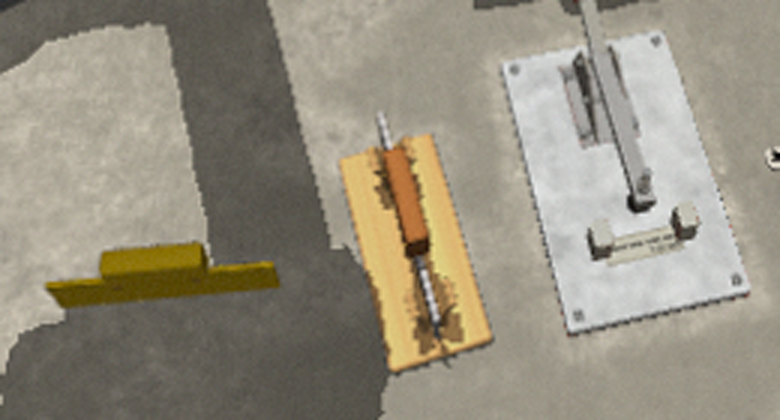

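View pics/crop2.png

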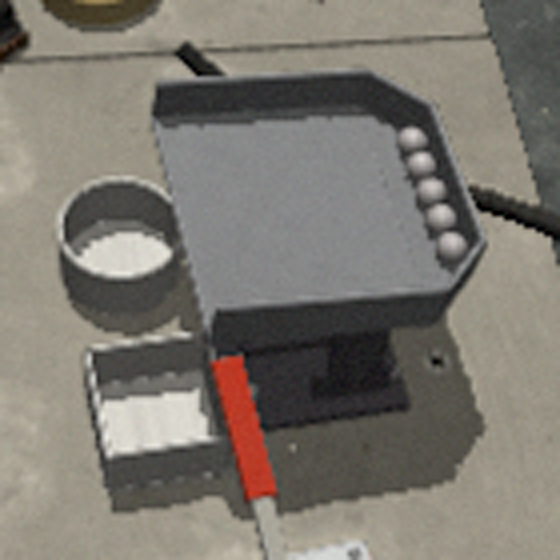

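View pics/crop3.png

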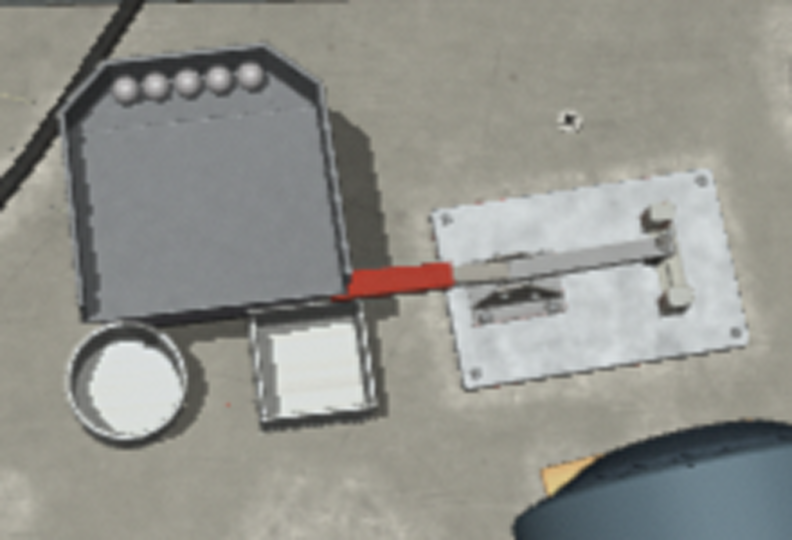

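Crop 1 confirms it: the brown-grip card stands in the wooden rack (crop ~(405,200)), and the yellow one at (165,275) stands free of any rack. In crops 2 and 3 the round cup is at the pan's left (+y) end, the square bin at the right, and a red clamp lever lies close to the pan's right mouth corner.

Run:
```python
from h import *
c=load("pics/side0.npz"); t=load("pics/top0.npz")
# grip: brown mask
hsv=cv2.cvtColor(c["frame"],cv2.COLOR_RGB2HSV)
sub=np.zeros(hsv.shape[:2],np.uint8); sub[340:415,280:315]=1
m=((hsv[...,0]<14)&(hsv[...,1]>140)&(hsv[...,2]>50)&(sub>0)).astype(np.uint8)
v,u=np.nonzero(m); P=dep(c,np.c_[u,v]); top=P[np.abs(P[:,2]-85)<6]
print("grip",len(P),len(top),P.min(0),P.max(0))
q=np.c_[u,v][np.abs(P[:,2]-85)<6]; T=onz(c,q,85)[:,:2].astype(np.float32)
r=cv2.minAreaRect(T); print("gripTop rect",r, T.mean(0), np.median(top[:,2]))
# card blade top edge z=8+45=53 & yellow rack board z=8?
uv,P=cloud(c,270,340,330,440); 
wood=(hsv[uv[:,1],uv[:,0],0]>14)&(hsv[uv[:,1],uv[:,0],0]<25)&(hsv[uv[:,1],uv[:,0],1]>90)&(P[:,2]<14)&(P[:,2]>2)
print("board",np.median(P[wood,2]), cv2.minAreaRect(onz(c,uv[wood],8)[:,:2].astype(np.float32)))
# pan floor cloud
for n,cc,b in(("side",c,(330,205,412,272)),("top",t,(274,150,358,230))):
    uv,P=cloud(cc,*b)
    k=(P[:,2]>95)&(P[:,2]<122)
    A=P[k]; 
    for _ in range(6):
        X=np.c_[A[:,:2],np.ones(len(A))]; co=np.linalg.lstsq(X,A[:,2],rcond=None)[0]
        Y=P[k]; d=Y[:,2]-np.c_[Y[:,:2],np.ones(len(Y))]@co; A=Y[np.abs(d)<3]
    print(n,"floor",co,len(A),"dir",np.degrees(np.arctan2(co[1],co[0])),A.min(0),A.max(0),cv2.minAreaRect(A[:,:2].astype(np.float32)))
# red lever
m=((hsv[...,0]<8)|(hsv[...,0]>172))&(hsv[...,1]>170)&(hsv[...,2]>100)
m[:240]=0;m[330:]=0;m[:,:335]=0;m[:,370:]=0
v,u=np.nonzero(m); P=dep(c,np.c_[u,v]); print("red",P.min(0),P.max(0))
i=P[:,1].argsort(); print(P[i[:4]],P[i[-4:]])
# rims
uv,P=cloud(c,295,220,350,315); k=np.abs(P[:,2]-45)<3
uvk=uv[k]; X=onz(c,uvk,45)
A=X[X[:,1]>10]; (cu,r)=cv2.minEnclosingCircle(A[:,:2].astype(np.float32)); print("cup rim",cu,r,len(A))
A=X[X[:,1]<-5]; print("bin",cv2.minAreaRect(A[:,:2].astype(np.float32)),len(A))
uv,P=cloud(t,270,220,365,265); k=np.abs(P[:,2]-45)<4; X=onz(t,uv[k],45)
A=X[X[:,1]>10]; print("cup top",cv2.minEnclosingCircle(A[:,:2].astype(np.float32)),len(A))
A=X[X[:,1]<-5]; print("bin top",cv2.minAreaRect(A[:,:2].astype(np.float32)),len(A))
```

```text
grip 162 144 [ 344.2895225  -621.89583541   58.62964986] [ 372.01023697 -272.50876902  913.8219405 ]
gripTop rect ((357.2527160644531, -306.12884521484375), (14.80768871307373, 64.05706024169922), 12.332582473754883) [ 357.51157 -307.53006] 84.32002952819488
board 7.805898178758184 ((358.5123291015625, -312.6369323730469), (69.71045684814453, 148.90565490722656), 12.672090530395508)
side floor [-9.59107635e-02 -9.71312238e-03  1.67095314e+02] 2582 dir -174.21722923234972 [457.62961744 -95.80777499 105.88842546] [625.19732037  80.45534399 121.99294084] ((541.0816040039062, -5.954742431640625), (159.1121368408203, 168.4105987548828), 5.664452075958252)
top floor [-9.42018866e-02 -9.10190746e-03  1.65268663e+02] 3335 dir -174.48113962538636 [455.50648537 -94.86456595 104.13757825] [627.7191421   78.51890105 121.99359858] ((543.3080444335938, -6.076713562011719), (161.821533203125, 162.30274963378906), 5.738279342651367)
red [ 372.01023697 -621.89583541   72.98877319] [500.13811339 -89.55990959 913.8219405 ]
[[ 372.01023697 -621.89583541  913.8219405 ]
 [ 486.26211604 -168.73135424   78.34460807]
 [ 488.23715283 -168.36602781   81.81240197]
 [ 486.20206399 -167.77477722   81.01701347]] [[490.646632   -90.91265733  92.57648935]
 [483.75759787 -90.15605187  96.25339677]
 [486.10810257 -89.74938468  95.37673911]
 [488.41597702 -89.55990959  94.83373849]]
cup rim (434.5862731933594, 46.224945068359375) 40.67805099487305 103
bin ((446.676513671875, -78.08045959472656), (75.56256103515625, 78.75041961669922), 5.596381187438965) 135
cup top ((435.31951904296875, 46.48783493041992), 39.81920623779297) 116
bin top ((447.09503173828125, -76.80729675292969), (76.68929290771484, 75.69074249267578), 5.8506669998168945) 134
```

```bash
cat > mv.py <<'E'
import json,os,numpy as np
from scipy.spatial.transform import Rotation as Ro
F="cmd.json"
def get():
    if not os.path.exists(F): return np.array([156.039,-553.464,200.029]),Ro.from_euler('xyz',[0,90,195.745],degrees=True)
    d=json.load(open(F)); return np.array(d["p"]),Ro.from_quat(d["q"])
def put(p,R): json.dump(dict(p=list(map(float,p)),q=list(map(float,R.as_quat()))),open(F,"w"))
def applied(travel,turn):   # what I commanded last (final row)
    p,R=get(); put(p+R.apply(np.array(travel)*25),R*Ro.from_rotvec(turn,degrees=True))
def rel(p1,R1,n=1):
    p,R=get(); t=R.inv().apply(np.array(p1)-p)/25; r=(R.inv()*R1)
    print("dist",np.linalg.norm(np.array(p1)-p).round(1),"turn",(r.magnitude()*57.2958).round(2))
    for i in range(1,n+1):
        a=i/n; print((t*a).round(2).tolist(), (r.as_rotvec(degrees=True)*a).round(2).tolist())
def down(yaw): # tool-y angle = yaw+90
    return Ro.from_euler('xyz',[0,90,yaw],degrees=True)
E
python3 - <<'E'
from mv import *
rel([357.3,-306.1,190],down(-77.6),2)
E
```

```text
Traceback (most recent call last):
  File "mv.py", line 12, in rel
    print("dist",np.linalg.norm(np.array(p1)-p).round(1),"turn",(r.magnitude()*57.2958).round(2))
                                                                ^^^^^^^^^^^^^^^^^^^^^^^^^^^^^
AttributeError: 'float' object has no attribute 'round'
```

```bash
sed -i 's/(r.magnitude()\*57.2958).round(2)/round(float(r.magnitude())*57.2958,2)/' mv.py
python3 - <<'E'
from mv import *
rel([357.3,-306.1,190],down(-77.6),2)
E
```

```text
dist 319.1 turn 86.66
[0.2, -3.67, -5.22] [-43.33, -0.0, 0.0]
[0.4, -7.34, -10.43] [-86.66, -0.0, 0.0]
```

>>> {"name": "drive_tool", "arguments": {
  "series": [
    {"travel": [0.2, -3.67, -5.22], "turn": [-43.33, 0, 0], "jaw": 1},
    {"travel": [0.2, -3.67, -5.22], "turn": [-43.33, 0, 0], "jaw": 1},
    {"travel": [0.2, -3.67, -5.22], "turn": [-43.33, 0, 0], "jaw": 1},
    {"travel": [0.2, -3.67, -5.22], "turn": [-43.33, 0, 0], "jaw": 1},
    {"travel": [0.2, -3.67, -5.22], "turn": [-43.33, 0, 0], "jaw": 1},
    {"travel": [0.2, -3.67, -5.22], "turn": [-43.33, 0, 0], "jaw": 1},
    {"travel": [0.2, -3.67, -5.22], "turn": [-43.33, 0, 0], "jaw": 1},
    {"travel": [0.2, -3.67, -5.22], "turn": [-43.33, 0, 0], "jaw": 1}
  ],
  "force": 60
}}

```text
clock: 0.82
tcp_pos: [256.7, -429.5, 194.9]
tool_rot: [-112.1, 90.0, 126.9]
force: [0.2, -1.1, -0.6]
gripper_width: 85.7
```

Run:
```python
from mv import *
from plant import *
applied([0.2,-3.67,-5.22],[-43.33,0,0])
p,R=get(); s=sense(); print(p, s["tcp_pos"],s["clock"],s["q"].round(1)); 
rel([357.3,-306.1,190],down(-77.6),1)
```

```text
[ 256.74554403 -429.74454118  195.029     ] [ 256.74340775 -429.52409245  194.85695901] 0.8167 [-66.4  13.   -8.   69.   -0.   54.7]
dist 159.5 turn 43.33
[0.2, 0.91, -6.31] [-43.33, -0.0, 0.0]
```

>>> {"name": "drive_tool", "arguments": {
  "series": [
    {"travel": [0.2, 0.91, -6.31], "turn": [-43.33, 0, 0], "jaw": 1},
    {"travel": [0.2, 0.91, -6.31], "turn": [-43.33, 0, 0], "jaw": 1},
    {"travel": [0.2, 0.91, -6.31], "turn": [-43.33, 0, 0], "jaw": 1},
    {"travel": [0.2, 0.91, -6.31], "turn": [-43.33, 0, 0], "jaw": 1},
    {"travel": [0.2, 0.91, -6.31], "turn": [-43.33, 0, 0], "jaw": 1},
    {"travel": [0.2, 0.91, -6.31], "turn": [-43.33, 0, 0], "jaw": 1},
    {"travel": [0.2, 0.91, -6.31], "turn": [-43.33, 0, 0], "jaw": 1},
    {"travel": [0.2, 0.91, -6.31], "turn": [-43.33, 0, 0], "jaw": 1}
  ]
}}

```text
clock: 1.48
tcp_pos: [357.2, -306.4, 189.9]
tool_rot: [-128.3, 90.0, 153.8]
force: [0.0, -0.9, 0.8]
gripper_width: 85.8
```

Run:
```python
from mv import *
from plant import *
from h import *
applied([0.2,0.91,-6.31],[-43.33,0,0])
for n in ("wrist","top","side"):
    w=camera(n); np.savez(f"pics/{n}1.npz",**w); cv2.imwrite(f"pics/{n}1.png",w["frame"][:,:,::-1])
p,R=get(); s=sense(); print(p, s["tcp_pos"],s["clock"],s["q"].round(1),s["force"]); 
w=load("pics/wrist1.npz")
t=load("pics/top1.npz"); a=cv2.resize(t["frame"][140:310,255:475,::-1],None,fx=3.5,fy=3.5,interpolation=cv2.INTER_CUBIC); cv2.imwrite("pics/crop4.png",a)
```

```text
[ 357.3316077  -306.11174297  190.029     ] [ 356.98654882 -306.64653582  189.91721448] 1.6333 [-48.4   9.7 -12.9  67.4  -0.   29.4] [-0.39695125 -0.05349918 -0.32421384]
```

View pics/wrist1.png

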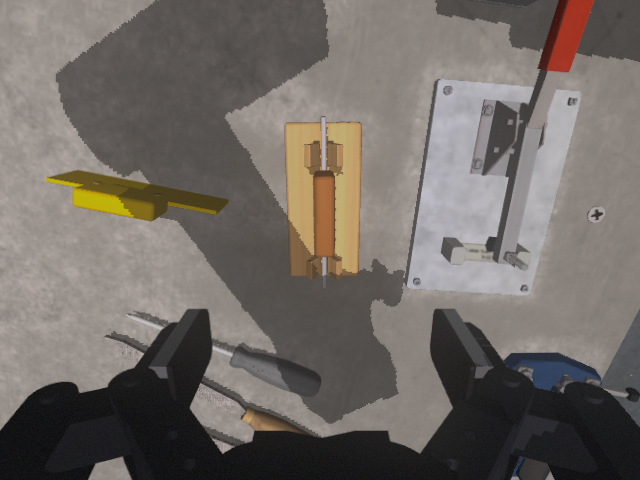

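View pics/crop4.png

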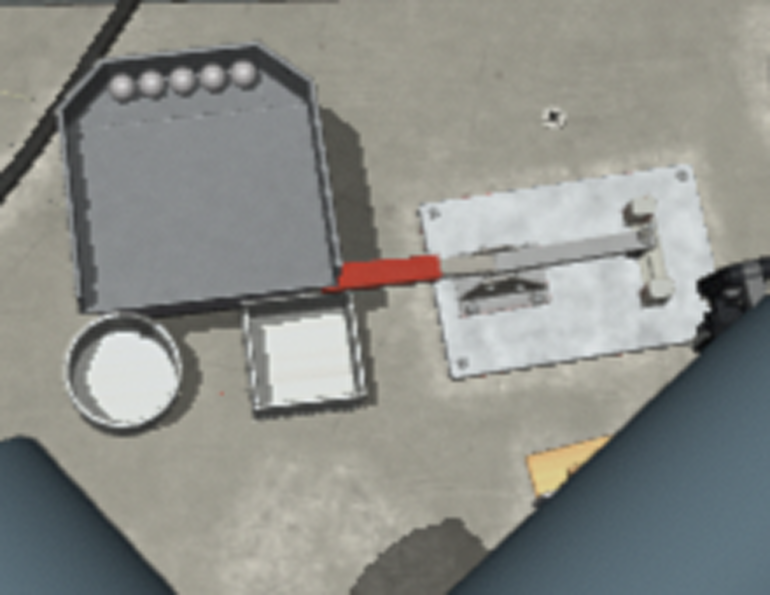

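Wrist view: the brown grip is centred at about (325,213), upright in the image and standing between the rack's uprights at (323,155) and (325,265). The red lever's end seems to reach under the pan's right wall, so I'll measure that along with a finer grip position.

Run:
```python
from h import *
w=load("pics/wrist1.npz"); hsv=cv2.cvtColor(w["frame"],cv2.COLOR_RGB2HSV)
m=((hsv[...,0]<13)&(hsv[...,1]>140)&(hsv[...,2]>40)); m[:160]=0;m[270:]=0;m[:,:305]=0;m[:,345:]=0
v,u=np.nonzero(m); uv=np.c_[u,v]; P=dep(w,uv); k=np.abs(P[:,2]-84)<5
print("grip",cv2.minAreaRect(onz(w,uv[k],85)[:,:2].astype(np.float32)),np.median(P[k,2]),k.sum(), uv.min(0),uv.max(0))
# board by color
uv,P=cloud(w,275,110,372,290); h=hsv[uv[:,1],uv[:,0]]
k=(h[:,0]>13)&(h[:,0]<26)&(h[:,1]>70)&(P[:,2]<13)&(P[:,2]>3)
print("board",cv2.minAreaRect(onz(w,uv[k],8)[:,:2].astype(np.float32)),np.median(P[k,2]))
k=(h[:,0]>10)&(h[:,0]<28)&(h[:,1]>70)&(P[:,2]>45)&(P[:,2]<56)
X=P[k]; a=np.radians(12.4); al=X[:,:2]@[-np.sin(a),np.cos(a)]; ac=X[:,:2]@[np.cos(a),np.sin(a)]
print("uprights",k.sum(),[ (X[g].mean(0).round(1),al[g].min().round(1),al[g].max().round(1),ac[g].min().round(1),ac[g].max().round(1)) for g in (al>al.mean(),al<=al.mean())])
# blade pixels above board line z~53, grey ends
# lever
for n in("top1","side1","wrist1"):
    t=load(f"pics/{n}.npz"); hs=cv2.cvtColor(t["frame"],cv2.COLOR_RGB2HSV)
    m=((hs[...,0]<8)|(hs[...,0]>172))&(hs[...,1]>160)&(hs[...,2]>90)&(t["depth"]>0)
    v,u=np.nonzero(m); P=dep(t,np.c_[u,v]); k=(np.abs(P[:,0]-487)<40)&(np.abs(P[:,1]+125)<60)&(P[:,2]>40)
    P=P[k]; 
    if len(P): i=P[:,1].argsort(); print(n,len(P),P[i[-8:]].round(1).tolist(),P[i[:3]].round(1).tolist())
t=load("pics/top1.npz")
# pan right corner positions predicted
ax=np.array([560.4,-3.9,105]); 
for phi in(0,.3,.45):
    R=Ro.from_euler('zy',[5.6,np.degrees(.1-phi)],degrees=True)
    X=ax+R.apply([[-100,-84,8],[-100,-84,4],[-75,-84,4],[-100,80,8],[0,-84,4]]); print(phi,X.round(1).tolist(), proj(t,X).round(1).tolist())
```

```text
grip ((361.2315368652344, -314.0530090332031), (7.019822120666504, 37.8665771484375), 14.671339988708496) 86.62992620670775 9 [320 209] [330 256]
board ((358.7562561035156, -309.50946044921875), (69.45957946777344, 149.00611877441406), 12.552667617797852) 8.969722692668341
uprights 870 [(array([ 347.8, -260.9,   49.7]), np.float64(-341.1), np.float64(-320.8), np.float64(268.1), np.float64(299.2)), (array([ 369.6, -357.9,   49.6]), np.float64(-438.8), np.float64(-420.3), np.float64(268.3), np.float64(299.5))]
top1 185 [[479.2, -101.9, 91.3], [485.5, -101.9, 94.5], [485.2, -100.1, 87.1], [482.3, -99.9, 88.9], [479.4, -99.6, 90.9], [476.3, -99.3, 93.6], [477.3, -97.3, 89.9], [476.1, -94.6, 94.5]] [[489.4, -166.5, 76.2], [496.7, -164.5, 76.2], [498.8, -164.4, 77.4]]
side1 273 [[474.8, -92.0, 92.0], [485.9, -91.8, 94.5], [483.7, -91.5, 94.3], [477.0, -91.3, 94.8], [479.4, -90.5, 93.2], [486.1, -89.9, 95.7], [484.2, -88.1, 93.1], [489.0, -86.7, 90.5]] [[486.4, -168.0, 77.0], [486.2, -167.8, 81.0], [490.7, -167.5, 79.9]]
wrist1 1735 [[495.0, -123.9, 86.9], [495.6, -123.8, 87.0], [494.7, -123.7, 88.2], [494.9, -123.7, 85.9], [495.3, -123.6, 88.3], [493.7, -123.6, 86.6], [494.5, -123.5, 87.4], [494.5, -123.3, 86.2]] [[486.8, -167.7, 78.3], [488.8, -167.2, 78.5], [488.5, -167.2, 77.7]]
0 [[470.3, -97.3, 122.1], [469.9, -97.3, 118.1], [494.7, -94.8, 115.6], [454.4, 66.0, 123.7], [569.0, -87.5, 108.2]] [[352.1, 221.3], [352.0, 221.9], [350.5, 211.6], [279.4, 229.3], [346.0, 181.6]]
0.3 [[469.3, -97.3, 94.7], [470.1, -97.3, 90.8], [494.5, -94.8, 95.7], [453.6, 66.0, 91.5], [567.6, -87.5, 110.5]] [[351.3, 224.8], [351.1, 224.9], [349.9, 214.1], [280.2, 233.0], [346.1, 181.8]]
0.45 [[471.9, -97.3, 81.2], [473.2, -97.3, 77.4], [496.6, -94.8, 86.0], [456.8, 66.0, 75.7], [566.7, -87.5, 111.6]] [[350.8, 225.2], [350.7, 225.1], [349.5, 214.4], [280.6, 233.3], [346.1, 182.0]]
```

Run:
```python
from h import *
w=load("pics/wrist1.npz"); hsv=cv2.cvtColor(w["frame"],cv2.COLOR_RGB2HSV)
print(hsv[190:250:15,325].tolist(),hsv[140,300].tolist())
uv,P=cloud(w,300,160,350,270)
k=(P[:,2]>78)&(P[:,2]<92); X=onz(w,uv[k],85); print(k.sum(),cv2.minAreaRect(X[:,:2].astype(np.float32)),np.median(P[k,2]))
a=np.radians(12.5); al=X[:,:2]@[-np.sin(a),np.cos(a)]; ac=X[:,:2]@[np.cos(a),np.sin(a)]
print(np.percentile(al,[0,1,99,100]),np.percentile(ac,[0,2,98,100]))
m=(np.percentile(al,1)+np.percentile(al,99))/2; n=(np.percentile(ac,2)+np.percentile(ac,98))/2
print("centre",m*np.array([-np.sin(a),np.cos(a)])+n*np.array([np.cos(a),np.sin(a)]))
```

```text
[[13, 162, 168], [14, 163, 169], [13, 163, 167], [13, 160, 166]] [19, 114, 193]
1725 ((356.8900451660156, -301.7031555175781), (15.706491470336914, 63.98725128173828), 12.72967529296875) 85.79802199437779
[-403.76486687 -402.93455727 -340.72270819 -339.80105922] [275.24696522 275.59347988 290.98744428 291.1012889 ]
centre [ 357.0537927  -301.69953122]
```

Run:
```python
from mv import *
rel([357.0,-303.7,90],down(-77.5)); rel([357.0,-303.7,51],down(-77.5))
```

```text
dist 100.1 turn 0.1
[4.0, 0.01, -0.1] [-0.09, -0.0, 0.0]
dist 139.1 turn 0.1
[5.56, 0.01, -0.1] [-0.09, -0.0, 0.0]
```

>>> {"name": "drive_tool", "arguments": {
  "series": [
    {"travel": [1.3, 0, -0.1], "turn": [0, 0, 0], "jaw": 1},
    {"travel": [2.6, 0, -0.1], "turn": [0, 0, 0], "jaw": 1},
    {"travel": [3.9, 0, -0.1], "turn": [0, 0, 0], "jaw": 0.8},
    {"travel": [4.7, 0, -0.1], "turn": [0, 0, 0], "jaw": 0.6},
    {"travel": [5.2, 0, -0.1], "turn": [0, 0, 0], "jaw": 0.5},
    {"travel": [5.56, 0, -0.1], "turn": [0, 0, 0], "jaw": 0.45},
    {"travel": [5.56, 0, -0.1], "turn": [0, 0, 0], "jaw": 0.35},
    {"travel": [5.56, 0, -0.1], "turn": [0, 0, 0], "jaw": 0.3}
  ],
  "force": 80
}}

```text
clock: 2.3
tcp_pos: [356.7, -304.0, 51.1]
tool_rot: [-147.2, 90.0, 135.2]
force: [0.3, 0.2, 1.3]
gripper_width: 25.4
```

>>> {"name": "drive_tool", "arguments": {
  "series": [
    {"travel": [0, 0, 0], "turn": [0, 0, 0], "jaw": 0.2},
    {"travel": [0, 0, 0], "turn": [0, 0, 0], "jaw": 0.1},
    {"travel": [0, 0, 0], "turn": [0, 0, 0], "jaw": 0},
    {"travel": [0, 0, 0], "turn": [0, 0, 0], "jaw": 0},
    {"travel": [0, 0, 0], "turn": [0, 0, 0], "jaw": 0},
    {"travel": [0, 0, 0], "turn": [0, 0, 0], "jaw": 0}
  ],
  "force": 80
}}

```text
clock: 2.8
tcp_pos: [357.8, -304.7, 52.4]
tool_rot: [28.9, 89.8, -48.7]
force: [-0.4, 0.2, 6.7]
gripper_width: 10.4
```

Run:
```python
from mv import *
from plant import *
from h import *
applied([5.56,0,-0.1],[0,0,0])
for n in ("wrist",):
    w=camera(n); np.savez(f"pics/{n}2.npz",**w); cv2.imwrite(f"pics/{n}2.png",w["frame"][:,:,::-1])
p,R=get(); s=sense(); print(p, s["tcp_pos"],s["clock"],s["q"].round(1),s["force"],s["torque"],s["gripper_width"]);
```

```text
[ 356.79455631 -303.67010913   51.029     ] [ 357.80532974 -304.71313564   52.40987956] 2.85 [-48.2  15.5 -27.2  47.1  -0.   29.4] [0.22597519 0.70759545 5.9013328 ] [0.17914387 0.07947822 0.00102091] 10.529484793378199
```

View pics/wrist2.png

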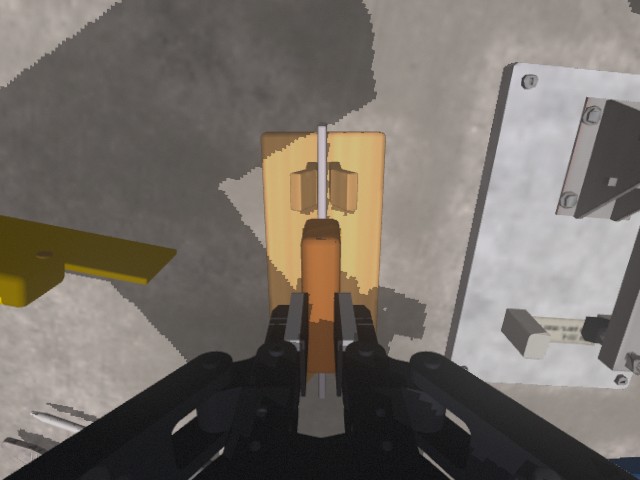

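Run:
```python
from h import *
w=load("pics/wrist2.npz"); cv2.imwrite("pics/crop5.png",cv2.resize(w["frame"][200:420,220:430,::-1],None,fx=2.7,fy=2.7,interpolation=cv2.INTER_CUBIC))
```

```text
(no output)
```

View pics/crop5.png

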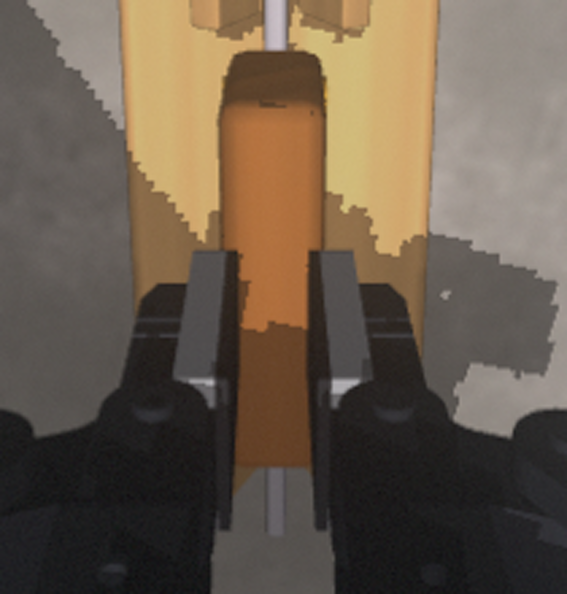

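Crop: both pads lie flat on the grip's sides (crop x≈235 and 310) and the blade is centred below it. The grasp looks sound, so I'll lift.

>>> {"name": "drive_tool", "arguments": {
  "series": [
    {"travel": [-0.3, 0, 0], "turn": [0, 0, 0], "jaw": 0},
    {"travel": [-0.8, 0, 0], "turn": [0, 0, 0], "jaw": 0},
    {"travel": [-1.6, 0, 0], "turn": [0, 0, 0], "jaw": 0},
    {"travel": [-2.6, 0, 0], "turn": [0, 0, 0], "jaw": 0},
    {"travel": [-4.0, 0, 0], "turn": [0, 0, 0], "jaw": 0},
    {"travel": [-5.5, 0, 0], "turn": [0, 0, 0], "jaw": 0},
    {"travel": [-7.0, 0, 0], "turn": [0, 0, 0], "jaw": 0},
    {"travel": [-7.0, 0, 0], "turn": [0, 0, 0], "jaw": 0}
  ],
  "force": 80
}}

```text
clock: 3.52
tcp_pos: [359.4, -306.5, 233.7]
tool_rot: [28.9, 89.3, -48.7]
force: [1.2, -1.1, -1.7]
gripper_width: 10.3
```

Run:
```python
from mv import *
from plant import *
from h import *
applied([-7.0,0,0],[0,0,0])
for n in ("wrist","side"):
    w=camera(n); np.savez(f"pics/{n}3.npz",**w); cv2.imwrite(f"pics/{n}3.png",w["frame"][:,:,::-1])
p,R=get(); s=sense(); print(p, s["tcp_pos"],s["clock"],s["q"].round(1),s["force"],s["torque"],s["gripper_width"]); 
w=load("pics/side3.npz"); cv2.imwrite("pics/crop6.png",cv2.resize(w["frame"][260:440,220:420,::-1],None,fx=3,fy=3,interpolation=cv2.INTER_CUBIC))
```

```text
[ 356.79455631 -303.67010913  226.029     ] [ 357.68762939 -304.654669    227.77714885] 3.6167 [-48.2   8.7  -8.5  72.6  -0.   29.4] [ 0.52664649  0.67746573 -2.43378218] [ 0.01617149 -0.01766501 -0.02335519] 10.7030688522702
```

View pics/crop6.png

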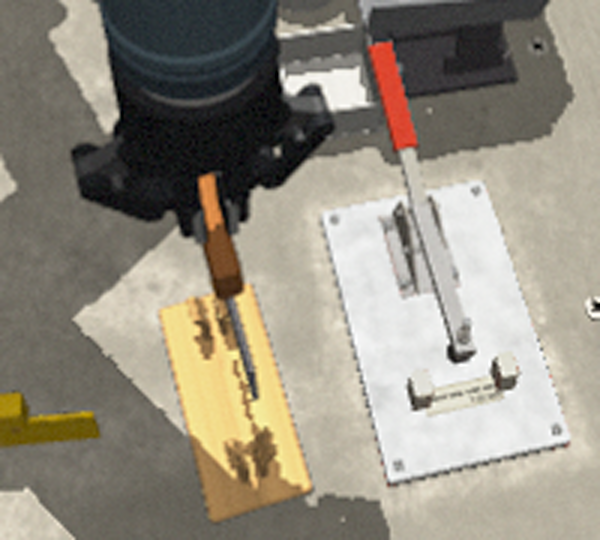

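View pics/wrist3.png

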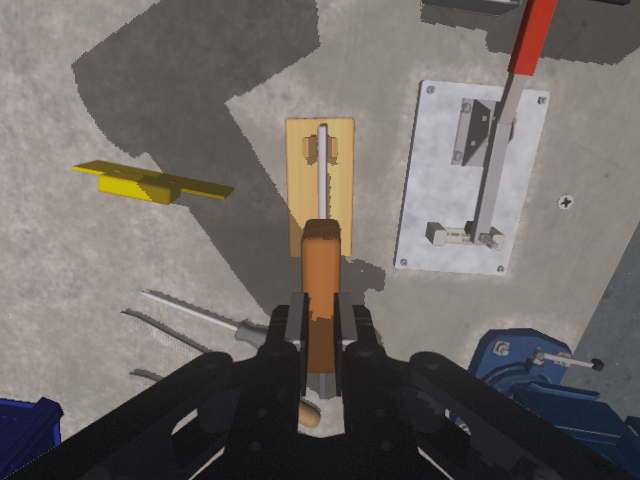

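```bash
cat > pan.py <<'E'
from mv import *
AX=np.array([560.3,-3.7,105]); YAW=5.65; XC,YC=-53.5,-11.0; LEN=44.0
def pose(phi,h,dx=0,dy=0,xc=None,yc=None,a=30):
    Rp=Ro.from_euler('zy',[YAW,0],degrees=True)*Ro.from_euler('y',0.1-phi)
    p=AX+Rp.apply([ (XC if xc is None else xc)+dx,(YC if yc is None else yc)+dy,8+LEN+h])
    return p, Rp*Ro.from_euler('z',a-90,degrees=True)*Ro.from_euler('y',90,degrees=True)
E
python3 - <<'E'
from pan import *
from plant import sense
s=sense();print(s["tcp_pos"])
p,R=pose(0,50);print(p); rel(p,R,2)
E
```

```text
[ 357.68762939 -304.654669    227.77714885]
[518.54239201 -18.88486352 211.83151265]
dist 327.8 turn 23.93
[0.28, 4.38, -4.87] [-11.61, 0.91, -2.74]
[0.57, 8.77, -9.74] [-23.23, 1.82, -5.47]
```

>>> {"name": "drive_tool", "arguments": {
  "series": [
    {"travel": [0.1, 1.1, -1.2], "turn": [-2.9, 0.23, -0.68], "jaw": 0},
    {"travel": [0.14, 2.2, -2.4], "turn": [-5.8, 0.46, -1.37], "jaw": 0},
    {"travel": [0.2, 3.6, -4.0], "turn": [-9.5, 0.75, -2.25], "jaw": 0},
    {"travel": [0.3, 4.8, -5.4], "turn": [-12.8, 1.0, -3.0], "jaw": 0},
    {"travel": [0.37, 6.0, -6.7], "turn": [-16.0, 1.25, -3.75], "jaw": 0},
    {"travel": [0.45, 7.2, -8.0], "turn": [-19.0, 1.5, -4.5], "jaw": 0},
    {"travel": [0.52, 8.2, -9.1], "turn": [-21.7, 1.7, -5.1], "jaw": 0},
    {"travel": [0.57, 8.77, -9.74], "turn": [-23.23, 1.82, -5.47], "jaw": 0}
  ]
}}

```text
clock: 4.28
tcp_pos: [518.0, -16.1, 209.4]
tool_rot: [-120.6, 84.0, -174.8]
force: [1.1, 0.2, -1.9]
gripper_width: 10.4
```

>>> {"name": "drive_tool", "arguments": {
  "series": [
    {"travel": [0, 0, 0], "turn": [0, 0, 0], "jaw": 0},
    {"travel": [0, 0, 0], "turn": [0, 0, 0], "jaw": 0},
    {"travel": [0, 0, 0], "turn": [0, 0, 0], "jaw": 0}
  ]
}}

```text
clock: 4.53
tcp_pos: [517.3, -18.7, 210.0]
tool_rot: [-120.1, 84.1, -174.4]
force: [0.1, -0.4, -2.5]
gripper_width: 10.5
```

Run:
```python
from mv import *
from plant import *
from h import *
applied([.57,8.77,-9.74],[-23.23,1.82,-5.47])
for n in ("wrist","side","top"):
    w=camera(n); np.savez(f"pics/{n}4.npz",**w); cv2.imwrite(f"pics/{n}4.png",w["frame"][:,:,::-1])
p,R=get(); s=sense(); print(p, s["tcp_pos"],s["clock"],s["q"].round(1),s["force"],s["torque"],s["gripper_width"]); 
print((R.inv()*Ro.from_euler('xyz',s["tool_rot"],degrees=True)).as_rotvec(degrees=True))
w=load("pics/side4.npz"); cv2.imwrite("pics/crop7.png",cv2.resize(w["frame"][170:340,270:450,::-1],None,fx=3.3,fy=3.3,interpolation=cv2.INTER_CUBIC))
```

```text
[518.6170383  -18.75556611 211.779     ] [517.65670292 -19.88925238 211.35643375] 4.6833 [-8.3 20.4  4.2 79.4 -1.4 46.2] [-0.10893057 -0.17255194 -1.77820827] [-0.01633227 -0.15484193  0.01247449] 10.320323787635424
[ 0.12032439  0.04117454 -0.054268  ]
```

View pics/crop7.png

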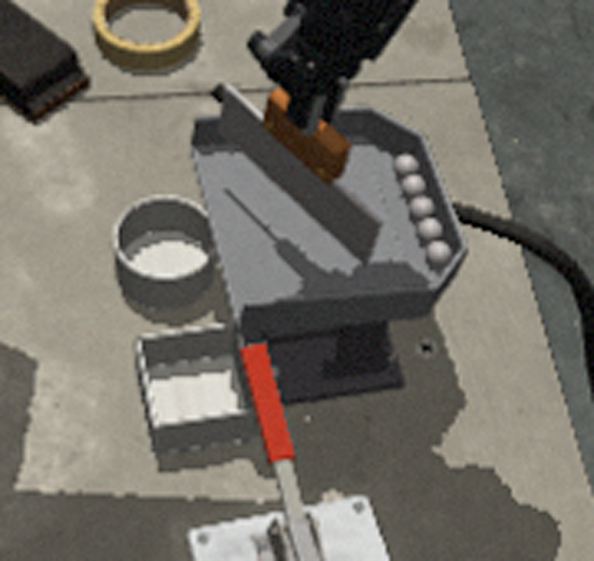

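View pics/wrist4.png

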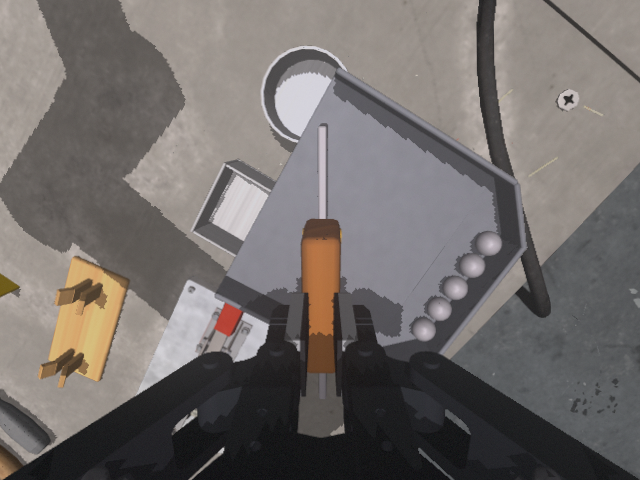

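Run:
```python
from h import *
from pan import AX,YAW
c=load("pics/side4.npz"); hsv=cv2.cvtColor(c["frame"],cv2.COLOR_RGB2HSV)
uv,P=cloud(c,325,190,400,255)
Rp=Ro.from_euler('z',YAW,degrees=True)*Ro.from_euler('y',0.1)
Q=Rp.inv().apply(P-AX)
k=(Q[:,2]>45)&(Q[:,2]<108)&(hsv[uv[:,1],uv[:,0],1]<60)&(hsv[uv[:,1],uv[:,0],2]>60)
B=Q[k]; a=np.radians(30); al=B[:,:2]@[-np.sin(a),np.cos(a)]; ac=B[:,:2]@[np.cos(a),np.sin(a)]
g=np.abs(ac-np.median(ac))<5; B=B[g];al=al[g];ac=ac[g]
l=cv2.fitLine(B.astype(np.float32)[:,:2],cv2.DIST_HUBER,0,.01,.01).ravel()
print(len(B),"al",np.percentile(al,[0,1,5,95,99,100]),"ac",np.percentile(ac,[5,50,95]),"z",np.percentile(B[:,2],[1,50,99]))
print("yaw",np.degrees(np.arctan2(-l[0],l[1])))
for lo in (-65,-45,-25,0,20,40): 
    s=(al>lo)&(al<lo+12); 
    if s.any(): print(lo,ac[s].mean().round(1),B[s,2].min().round(1),B[s,2].max().round(1))
# pan inner right wall and left wall from side cloud: wall tops height 38 in pan frame
uv,P=cloud(c,325,190,412,280); Q=Rp.inv().apply(P-AX); k=(np.abs(Q[:,2]-38)<2)&(Q[:,0]<20)&(Q[:,0]>-98)
print("wall y",np.percentile(Q[k&(Q[:,1]<-60),1],[1,50,99]),np.percentile(Q[k&(Q[:,1]>60),1],[1,50,99]), "min x floor", np.percentile(Q[(np.abs(Q[:,2]-8)<2)&(np.abs(Q[:,1])<70)&(Q[:,0]<-60),0],[0,1,3]))
k=(np.abs(Q[:,2]-8)<2); print("back/z",np.median(Q[k,2]))
# expected card centre in pan frame from commanded / measured
for p in ([518.6,-18.8,211.8],[517.6,-19.9,211.4]): print(Rp.inv().apply(np.array(p)-AX))
```

```text
493 al [-55.02123474 -53.78936279 -48.60836121  84.54048127  90.89268715
  93.45872262] ac [-56.55914942 -54.90461736 -52.85764001] z [ 57.33687386  81.55096005 103.28740052]
yaw -149.89508
-65 -54.6 60.6 101.1
-45 -54.6 57.0 103.6
-25 -54.8 57.6 105.3
0 -54.8 56.7 91.8
20 -55.1 57.5 91.9
40 -55.1 57.7 92.9
wall y [-84.67004247 -82.45464018 -79.21282949] [78.16256138 81.85101598 84.26237487] min x floor [-100.53615656  -99.93877519  -99.34121833]
back/z 8.251288901133936
[-53.43149908 -10.92122034 101.97520215]
[-54.48949148 -11.91742503 101.46704046]
```

Side crop: the blade hangs slantwise over the pan floor, with its left end toward the round cup. Depth puts its centre at pan (-55.5,-9.9), which leaves a gap of about 26 mm at the left and about 6 mm at the right. I'll shift it slightly and lower it.

```bash
sed -i 's/XC,YC=-53.5,-11.0/XC,YC=-52.0,-12.0/' pan.py
python3 - <<'E'
from pan import *
for h in (25,5,1): rel(*pose(0,h))
E
```

```text
dist 25.0 turn 0.01
[1.0, 0.03, 0.07] [0.0, 0.0, -0.0]
dist 45.0 turn 0.01
[1.8, 0.03, 0.07] [0.0, 0.0, -0.0]
dist 49.0 turn 0.01
[1.96, 0.03, 0.07] [0.0, 0.0, -0.0]
```

>>> {"name": "drive_tool", "arguments": {
  "series": [
    {"travel": [0.7, 0.03, 0.07], "turn": [0, 0, 0], "jaw": 0},
    {"travel": [1.2, 0.03, 0.07], "turn": [0, 0, 0], "jaw": 0},
    {"travel": [1.55, 0.03, 0.07], "turn": [0, 0, 0], "jaw": 0},
    {"travel": [1.8, 0.03, 0.07], "turn": [0, 0, 0], "jaw": 0},
    {"travel": [1.8, 0.03, 0.07], "turn": [0, 0, 0], "jaw": 0},
    {"travel": [1.8, 0.03, 0.07], "turn": [0, 0, 0], "jaw": 0}
  ]
}}

```text
clock: 5.18
tcp_pos: [515.4, -20.6, 166.9]
tool_rot: [-120.0, 84.3, -174.4]
force: [0.4, 0.5, -1.5]
gripper_width: 10.3
```

>>> {"name": "drive_tool", "arguments": {
  "series": [
    {"travel": [0.08, 0, 0], "turn": [0, 0, 0], "jaw": 0},
    {"travel": [0.16, 0, 0], "turn": [0, 0, 0], "jaw": 0},
    {"travel": [0.16, 0, 0], "turn": [0, 0, 0], "jaw": 0}
  ]
}}

```text
clock: 5.43
tcp_pos: [515.6, -20.3, 163.0]
tool_rot: [-119.9, 84.3, -174.2]
force: [-0.7, -0.3, -2.1]
gripper_width: 10.2
```

Run:
```python
from pan import *
from plant import *
applied([1.8,.03,.07],[0,0,0]);applied([.16,0,0],[0,0,0])
p,R=get(); s=sense(); print(p, s["tcp_pos"],s["clock"],s["force"],s["torque"])
print((R.inv().apply(s["tcp_pos"]-p)))
```

```text
[515.37421942 -20.22033503 162.87129531] [515.59401624 -20.25593402 162.95729846] 5.4333 [-0.70278164 -0.33941332 -2.09751415] [-0.02769076 -0.10003089  0.01395425]
[-0.1070474   0.14948698  0.15221356]
```

>>> {"name": "drive_tool", "arguments": {
  "series": [
    {"travel": [0.04, 0, 0], "turn": [0, 0, 0], "jaw": 0},
    {"travel": [0.08, 0, 0], "turn": [0, 0, 0], "jaw": 0},
    {"travel": [0.08, 0, 0], "turn": [0, 0, 0], "jaw": 0}
  ]
}}

```text
clock: 5.68
tcp_pos: [515.7, -20.1, 161.4]
tool_rot: [-119.9, 84.4, -174.3]
force: [0.4, 0.4, 1.7]
gripper_width: 10.2
```

Run:
```python
from pan import *
from plant import *
from h import *
applied([.08,0,0],[0,0,0])
p,R=get(); s=sense(); print(s["clock"],s["force"],s["torque"],(R.inv().apply(s["tcp_pos"]-p)))
for n in ("side",):
    w=camera(n); np.savez(f"pics/{n}5.npz",**w); cv2.imwrite("pics/crop8.png",cv2.resize(w["frame"][170:310,290:430,::-1],None,fx=4,fy=4,interpolation=cv2.INTER_CUBIC))
```

```text
5.6833 [0.40927366 0.40899084 1.67519746] [0.08575654 0.00796775 0.02079819] [-0.58628729  0.42168939  0.17765615]
```

View pics/crop8.png

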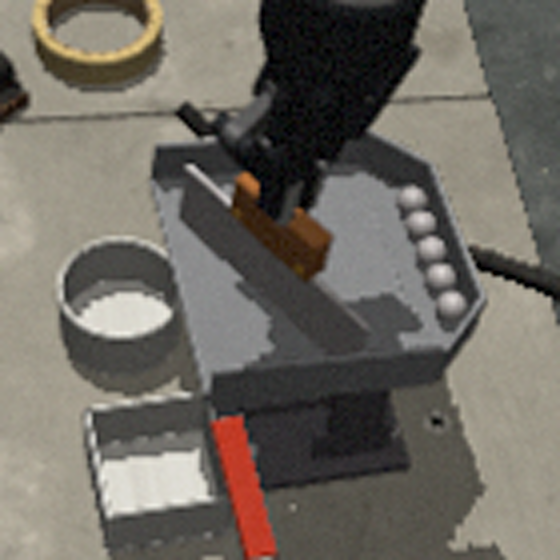

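Crop 8: the blade stands on the pan floor with a small gap to the right wall (crop ~(365,350)) and an open gap at the left by the round cup. Contact is felt at about 3.7 N, so next is the tip sequence.

Run:
```python
from pan import *
p,R=get()
for ph in (0.06,.12,.18,.24): rel(*pose(ph,-2))
put(*pose(.24,-2)); 
for ph in (.27,.30): rel(*pose(ph,-2))
put(*pose(.30,-2)); rel(*pose(.33,-2)); rel(*pose(.36,-2))
put(p,R)
```

```text
dist 5.1 turn 3.43
[0.17, -0.1, -0.06] [0.0, -1.72, 2.97]
dist 9.5 turn 6.87
[0.3, -0.2, -0.12] [0.0, -3.44, 5.95]
dist 13.8 turn 10.31
[0.44, -0.28, -0.17] [0.0, -5.16, 8.93]
dist 18.1 turn 13.75
[0.59, -0.36, -0.21] [0.0, -6.88, 11.9]
dist 2.2 turn 1.72
[0.06, -0.05, -0.03] [0.0, -0.86, 1.49]
dist 4.3 turn 3.44
[0.13, -0.1, -0.06] [0.0, -1.72, 2.98]
dist 2.2 turn 1.72
[0.06, -0.05, -0.03] [0.0, -0.86, 1.49]
dist 4.3 turn 3.44
[0.13, -0.1, -0.06] [0.0, -1.72, 2.98]
```

>>> {"name": "drive_tool", "arguments": {
  "series": [
    {"travel": [0.17, -0.1, -0.06], "turn": [0, -1.72, 2.97], "jaw": 0},
    {"travel": [0.3, -0.2, -0.12], "turn": [0, -3.44, 5.95], "jaw": 0},
    {"travel": [0.44, -0.28, -0.17], "turn": [0, -5.16, 8.93], "jaw": 0},
    {"travel": [0.59, -0.36, -0.21], "turn": [0, -6.88, 11.9], "jaw": 0}
  ]
}}

```text
clock: 6.07
tcp_pos: [504.6, -21.8, 148.2]
tool_rot: [59.4, 81.7, 5.0]
force: [0.5, -0.4, 2.5]
gripper_width: 10.4
```

>>> {"name": "drive_tool", "arguments": {
  "series": [
    {"travel": [0.06, -0.05, -0.03], "turn": [0, -0.86, 1.49], "jaw": 0},
    {"travel": [0.13, -0.1, -0.06], "turn": [0, -1.72, 2.98], "jaw": 0}
  ]
}}

```text
clock: 6.23
tcp_pos: [500.5, -21.6, 144.1]
tool_rot: [59.8, 78.4, 5.5]
force: [-1.3, 1.0, 3.2]
gripper_width: 10.3
```

Run:
```python
from pan import *
from plant import *
from h import *
applied([.59,-.36,-.21],[0,-6.88,11.9]);applied([.13,-.1,-.06],[0,-1.72,2.98])
p,R=get(); s=sense(); print(s["clock"],s["force"],s["torque"],(R.inv().apply(s["tcp_pos"]-p)))
w=camera("side"); np.savez("pics/side6.npz",**w); cv2.imwrite("pics/crop9.png",cv2.resize(w["frame"][170:310,290:430,::-1],None,fx=4,fy=4,interpolation=cv2.INTER_CUBIC))
```

```text
6.2333 [-1.29291928  0.95860998  3.15439353] [0.06814774 0.30514719 0.0307423 ] [-0.59318171 -0.28138023 -0.18974018]
```

View pics/crop9.png

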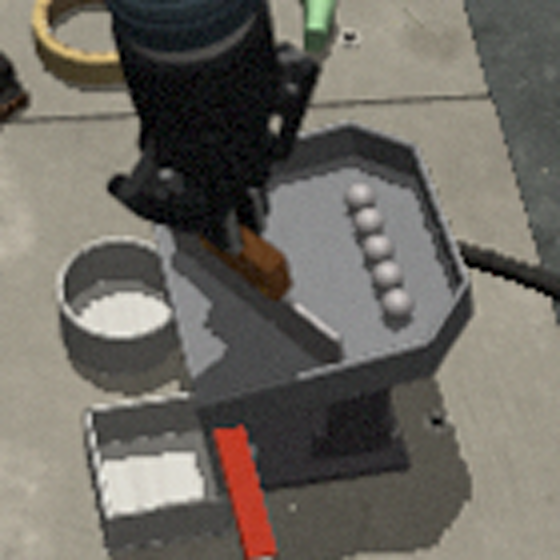

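Pan at about 0.30 with only the spring force (~5 N), and the balls are starting to roll. The lever at crop (230,430) is unmoved, so I'll keep tipping.

>>> {"name": "drive_tool", "arguments": {
  "series": [
    {"travel": [0.06, -0.05, -0.03], "turn": [0, -0.86, 1.49], "jaw": 0},
    {"travel": [0.13, -0.1, -0.06], "turn": [0, -1.72, 2.98], "jaw": 0}
  ]
}}

```text
clock: 6.45
tcp_pos: [499.0, -21.9, 140.3]
tool_rot: [59.8, 75.0, 5.5]
force: [-1.2, 0.2, 1.7]
gripper_width: 10.2
```

>>> {"name": "drive_tool", "arguments": {
  "series": [
    {"travel": [0.06, -0.05, -0.03], "turn": [0, -0.86, 1.49], "jaw": 0}
  ]
}}

```text
clock: 6.53
tcp_pos: [497.6, -22.0, 138.1]
tool_rot: [59.8, 73.4, 5.5]
force: [-2.0, -1.3, 0.5]
gripper_width: 10.4
```

>>> {"name": "drive_tool", "arguments": {
  "series": [
    {"travel": [0.06, -0.05, -0.03], "turn": [0, -0.86, 1.49], "jaw": 0}
  ]
}}

```text
clock: 6.62
tcp_pos: [497.0, -22.4, 136.7]
tool_rot: [59.7, 71.6, 5.4]
force: [-5.9, -1.5, 14.8]
gripper_width: 10.2
```

Run:
```python
from pan import *
from plant import *
from h import *
applied([.13,-.1,-.06],[0,-1.72,2.98])
for _ in range(2): applied([.06,-.05,-.03],[0,-.86,1.49])
p,R=get(); s=sense(); print(s["clock"],s["force"],s["torque"],(R.inv().apply(s["tcp_pos"]-p)))
w=camera("side"); np.savez("pics/side7.npz",**w); cv2.imwrite("pics/crop10.png",cv2.resize(w["frame"][170:310,290:430,::-1],None,fx=4,fy=4,interpolation=cv2.INTER_CUBIC))
```

```text
6.6167 [-5.91439565 -1.50215283 14.81276159] [-0.2273879   0.7345908  -0.05159838] [-0.45424825 -0.00337455  0.66034341]
```

View pics/crop10.png

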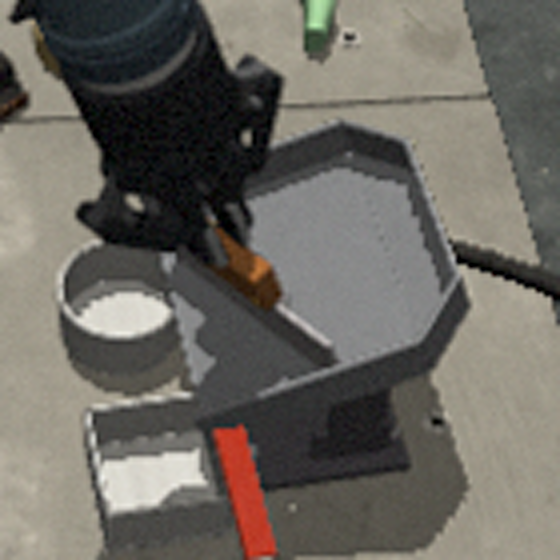

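A sharp force rise to about 16 N at pan ≈0.42, so the pan has met something. I'll hold and check whether it is steady.

>>> {"name": "drive_tool", "arguments": {
  "series": [
    {"travel": [0, 0, 0], "turn": [0, 0, 0], "jaw": 0},
    {"travel": [0, 0, 0], "turn": [0, 0, 0], "jaw": 0},
    {"travel": [0, 0, 0], "turn": [0, 0, 0], "jaw": 0}
  ]
}}

```text
clock: 6.92
tcp_pos: [496.8, -22.1, 136.8]
tool_rot: [59.9, 71.7, 5.5]
force: [-5.0, -0.5, 7.0]
gripper_width: 10.2
```

Run:
```python
from pan import *
from plant import *
from h import *
p,R=get(); s=sense(); print(s["clock"],s["force"],s["torque"],(R.inv().apply(s["tcp_pos"]-p)), R.apply([1,0,0])@s["force"])
for n in("top","side"):
  w=camera(n); np.savez(f"pics/{n}8.npz",**w)
cv2.imwrite("pics/crop11.png",cv2.resize(w["frame"][170:310,290:430,::-1],None,fx=4,fy=4,interpolation=cv2.INTER_CUBIC))
c=w
uv,P=cloud(c,345,205,412,285)
Q=Ro.from_euler('z',5.65,degrees=True).inv().apply(P-np.array([560.3,-3.7,105]))
k=(Q[:,0]>-20)&(Q[:,0]<120)&(np.abs(Q[:,1])<35)&(Q[:,2]>-10)&(Q[:,2]<70)
A=Q[k]
for _ in range(8):
    co=np.linalg.lstsq(np.c_[A[:,:2],np.ones(len(A))],A[:,2],rcond=None)[0]
    d=Q[k][:,2]-np.c_[Q[k][:,:2],np.ones(k.sum())]@co; A=Q[k][np.abs(d)<3]
print("floor",co,len(A),"phi",.1+np.arctan(co[0]))
t=load("pics/top8.npz"); cv2.imwrite("pics/crop12.png",cv2.resize(t["frame"][140:290,255:475,::-1],None,fx=3.5,fy=3.5,interpolation=cv2.INTER_CUBIC))
```

```text
6.9167 [-5.04503866 -0.46223588  6.9987461 ] [-0.01796376  0.74903538 -0.01091029] [-0.63513207  0.06159493  0.34059223] -8.2374259397426
floor [ 3.52134366e-01 -1.44600689e-03  8.95411105e+00] 790 phi 0.43857499253335963
```

View pics/crop11.png

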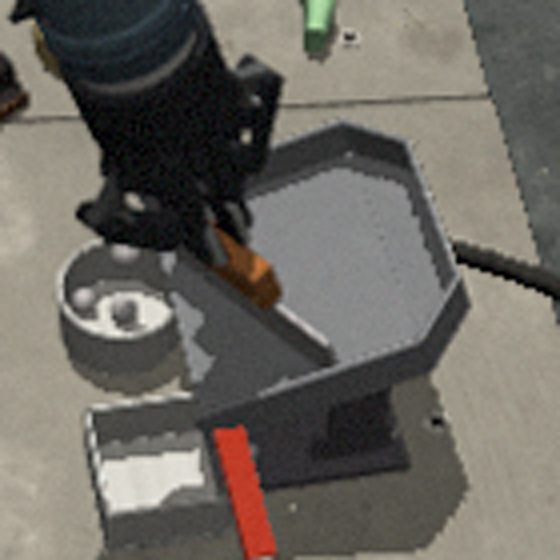

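View pics/crop12.png

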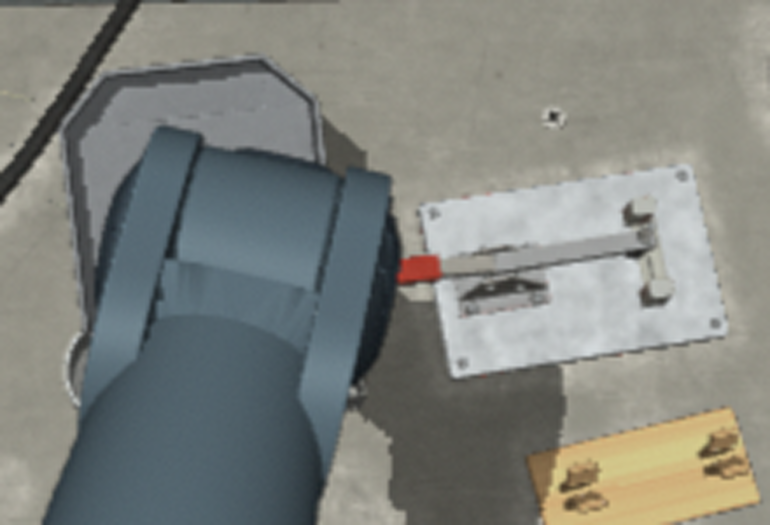

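Run:
```python
from pan import *
p,R=get()
for a in((.435,-2),(.44,-2.5),(.44,-3.5),(.44,-4.5)): rel(*pose(*a))
```

```text
dist 1.2 turn 0.85
[0.03, -0.03, -0.01] [0.01, -0.42, 0.74]
dist 1.9 turn 1.14
[0.06, -0.04, -0.02] [0.01, -0.57, 0.99]
dist 2.8 turn 1.14
[0.1, -0.04, -0.02] [0.01, -0.57, 0.99]
dist 3.7 turn 1.14
[0.14, -0.04, -0.01] [0.01, -0.57, 0.99]
```

>>> {"name": "drive_tool", "arguments": {
  "series": [
    {"travel": [0.03, -0.03, -0.01], "turn": [0, -0.42, 0.74], "jaw": 0},
    {"travel": [0.06, -0.04, -0.02], "turn": [0, -0.57, 0.99], "jaw": 0}
  ]
}}

```text
clock: 7.18
tcp_pos: [497.5, -22.5, 136.7]
tool_rot: [59.7, 70.3, 5.4]
force: [-12.8, 1.0, 22.3]
gripper_width: 10.3
```

>>> {"name": "drive_tool", "arguments": {
  "series": [
    {"travel": [0.02, 0, 0], "turn": [0, 0, 0], "jaw": 0},
    {"travel": [0.04, 0, 0], "turn": [0, 0, 0], "jaw": 0}
  ]
}}

```text
clock: 7.35
tcp_pos: [498.1, -22.1, 136.8]
tool_rot: [59.8, 70.3, 5.5]
force: [-16.6, 2.6, 28.1]
gripper_width: 10.5
```

Run:
```python
from pan import *
from plant import *
applied([.06,-.04,-.02],[0,-.57,.99]);applied([.04,0,0],[0,0,0])
p,R=get(); s=sense(); print(s["clock"],s["force"],s["torque"],(R.inv().apply(s["tcp_pos"]-p)), R.apply([1,0,0])@s["force"])
```

```text
7.35 [-16.57570048   2.64630169  28.06525779] [0.51627074 1.52976499 0.27808736] [-2.62879211  2.1330766   1.54858139] -31.87322920745423
```

It is hard against the block: TCP z stays at 136.7 while the force climbs. I'll ease back to about 20 N and hold.

>>> {"name": "drive_tool", "arguments": {
  "series": [
    {"travel": [-0.05, 0, 0], "turn": [0, 0, 0], "jaw": 0},
    {"travel": [-0.05, 0, 0], "turn": [0, 0, 0], "jaw": 0}
  ]
}}

```text
clock: 7.52
tcp_pos: [497.3, -22.6, 136.8]
tool_rot: [59.7, 70.4, 5.3]
force: [-7.1, -0.2, 13.8]
gripper_width: 10.3
```

Run:
```python
from pan import *
from plant import *
from h import *
applied([-.05,0,0],[0,0,0])
p,R=get(); s=sense(); print(s["clock"],s["force"],s["torque"],(R.inv().apply(s["tcp_pos"]-p)), R.apply([1,0,0])@s["force"])
w=camera("side"); np.savez("pics/side9.npz",**w); cv2.imwrite("pics/crop13.png",cv2.resize(w["frame"][170:310,290:430,::-1],None,fx=4,fy=4,interpolation=cv2.INTER_CUBIC))
```

```text
7.5167 [-7.0541603  -0.19017469 13.81507609] [-0.00452153  0.88078988  0.01626963] [-1.66097886  1.16206556  1.48881796] -15.371678438581169
```

View pics/crop13.png

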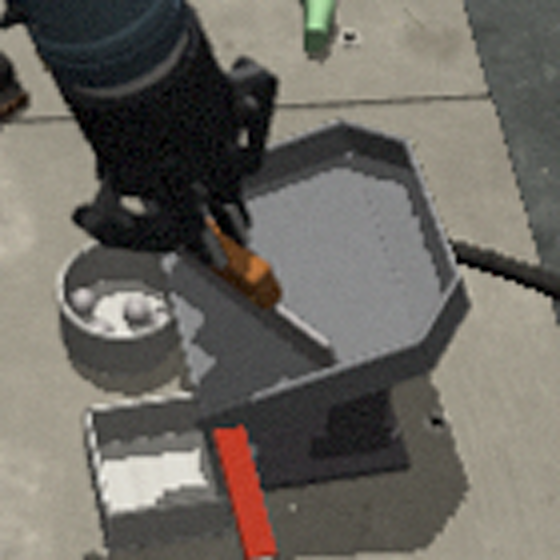

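>>> {"name": "drive_tool", "arguments": {
  "series": [
    {"travel": [0.01, 0, 0], "turn": [0, 0, 0], "jaw": 0},
    {"travel": [0.01, 0, 0], "turn": [0, 0, 0], "jaw": 0},
    {"travel": [0.01, 0, 0], "turn": [0, 0, 0], "jaw": 0},
    {"travel": [0.01, 0, 0], "turn": [0, 0, 0], "jaw": 0},
    {"travel": [0.01, 0, 0], "turn": [0, 0, 0], "jaw": 0},
    {"travel": [0.01, 0, 0], "turn": [0, 0, 0], "jaw": 0}
  ]
}}

```text
clock: 8.07
tcp_pos: [497.6, -22.4, 136.8]
tool_rot: [59.7, 70.4, 5.4]
force: [-8.8, 0.3, 16.0]
gripper_width: 10.5
```

Run:
```python
from pan import *
from plant import *
from h import *
applied([.01,0,0],[0,0,0])
p,R=get(); s=sense(); print(s["clock"],s["force"],s["torque"],(R.inv().apply(s["tcp_pos"]-p)), R.apply([1,0,0])@s["force"])
w=camera("wrist"); np.savez("pics/wrist10.npz",**w); cv2.imwrite("pics/wrist10.png",w["frame"][:,:,::-1])
```

```text
8.0667 [-8.83507783  0.31761706 16.01719471] [0.01798136 1.0330523  0.05285926] [-1.8712026   1.50778155  1.49270613] -18.022172317911863
```

View pics/wrist10.png

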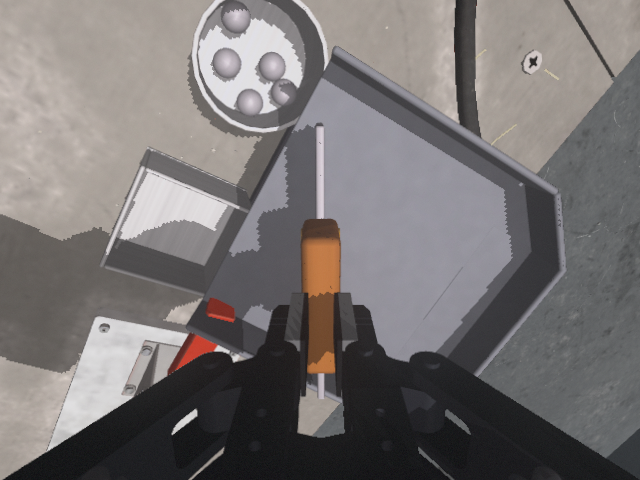

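Wrist view: all five balls are in the round cup, around (250,60), none are left in the pan, and the square bin is empty. The contact force is about 20 N with the card's weight added. I'll hold a little longer, then let the pan up.

>>> {"name": "drive_tool", "arguments": {
  "series": [
    {"travel": [0, 0, 0], "turn": [0, 0, 0], "jaw": 0},
    {"travel": [0, 0, 0], "turn": [0, 0, 0], "jaw": 0},
    {"travel": [0, 0, 0], "turn": [0, 0, 0], "jaw": 0},
    {"travel": [0, 0, 0], "turn": [0, 0, 0], "jaw": 0},
    {"travel": [0, 0, 0], "turn": [0, 0, 0], "jaw": 0},
    {"travel": [0, 0, 0], "turn": [0, 0, 0], "jaw": 0}
  ]
}}

```text
clock: 8.62
tcp_pos: [497.5, -22.4, 136.8]
tool_rot: [59.7, 70.4, 5.4]
force: [-9.9, 0.5, 15.7]
gripper_width: 10.1
```

Run:
```python
from pan import *
for ph in (.40,.35,.30,.25,.2,.15,.10,.05): rel(*pose(ph,-1.5))
put(*pose(.05,-1.5)); rel(*pose(0,-0.5)); rel(*pose(0,40))
```

```text
dist 3.6 turn 2.3
[-0.12, 0.07, 0.05] [0.01, 1.15, -1.99]
dist 7.2 turn 5.16
[-0.22, 0.16, 0.1] [0.01, 2.58, -4.47]
dist 10.8 turn 8.03
[-0.31, 0.26, 0.16] [0.01, 4.01, -6.95]
dist 14.4 turn 10.89
[-0.39, 0.36, 0.21] [0.01, 5.45, -9.43]
dist 18.0 turn 13.76
[-0.47, 0.47, 0.27] [0.01, 6.88, -11.91]
dist 21.5 turn 16.62
[-0.55, 0.57, 0.34] [0.01, 8.31, -14.39]
dist 25.1 turn 19.48
[-0.61, 0.69, 0.4] [0.01, 9.74, -16.87]
dist 28.6 turn 22.35
[-0.68, 0.8, 0.47] [0.01, 11.18, -19.35]
dist 4.4 turn 2.86
[-0.14, 0.09, 0.05] [-0.0, 1.43, -2.48]
dist 44.2 turn 2.86
[-1.76, 0.16, 0.09] [-0.0, 1.43, -2.48]
```

>>> {"name": "drive_tool", "arguments": {
  "series": [
    {"travel": [-0.12, 0.07, 0.05], "turn": [0, 1.15, -1.99], "jaw": 0},
    {"travel": [-0.22, 0.16, 0.1], "turn": [0, 2.58, -4.47], "jaw": 0},
    {"travel": [-0.31, 0.26, 0.16], "turn": [0, 4.01, -6.95], "jaw": 0},
    {"travel": [-0.39, 0.36, 0.21], "turn": [0, 5.45, -9.43], "jaw": 0},
    {"travel": [-0.47, 0.47, 0.27], "turn": [0, 6.88, -11.91], "jaw": 0},
    {"travel": [-0.55, 0.57, 0.34], "turn": [0, 8.31, -14.39], "jaw": 0},
    {"travel": [-0.61, 0.69, 0.4], "turn": [0, 9.74, -16.87], "jaw": 0},
    {"travel": [-0.68, 0.8, 0.47], "turn": [0, 11.18, -19.35], "jaw": 0}
  ]
}}

```text
clock: 9.28
tcp_pos: [512.8, -20.6, 158.5]
tool_rot: [-119.4, 87.0, -173.7]
force: [-0.4, 0.5, 0.8]
gripper_width: 10.5
```

>>> {"name": "drive_tool", "arguments": {
  "series": [
    {"travel": [-0.07, 0.05, 0.03], "turn": [0, 0.72, -1.24], "jaw": 0},
    {"travel": [-0.14, 0.09, 0.05], "turn": [0, 1.43, -2.48], "jaw": 0},
    {"travel": [-0.3, 0.09, 0.05], "turn": [0, 1.43, -2.48], "jaw": 0},
    {"travel": [-0.6, 0.12, 0.07], "turn": [0, 1.43, -2.48], "jaw": 0},
    {"travel": [-1.1, 0.16, 0.09], "turn": [0, 1.43, -2.48], "jaw": 0},
    {"travel": [-1.76, 0.16, 0.09], "turn": [0, 1.43, -2.48], "jaw": 0},
    {"travel": [-2.4, 0.16, 0.09], "turn": [0, 1.43, -2.48], "jaw": 0},
    {"travel": [-2.4, 0.16, 0.09], "turn": [0, 1.43, -2.48], "jaw": 0}
  ]
}}

```text
clock: 9.95
tcp_pos: [521.3, -20.0, 221.2]
tool_rot: [-119.1, 84.6, -173.5]
force: [0.7, 0.8, -1.7]
gripper_width: 10.2
```

Run:
```python
from pan import *
from plant import *
from h import *
applied([-2.4,.16,.09],[0,1.43,-2.48])
for n in("wrist","side"):
    w=camera(n); np.savez(f"pics/{n}11.npz",**w); cv2.imwrite(f"pics/{n}11.png",w["frame"][:,:,::-1])
p,R=get(); s=sense(); print(s["clock"],s["force"],p,s["tcp_pos"])
print((R.inv()*Ro.from_euler('xyz',s["tool_rot"],degrees=True)).as_rotvec(degrees=True))
cv2.imwrite("pics/crop14.png",cv2.resize(w["frame"][170:310,270:430,::-1],None,fx=4,fy=4,interpolation=cv2.INTER_CUBIC))
```

```text
10.05 [-0.50938441 -0.50701054 -1.75805809] [519.85061355 -19.70862644 217.73146109] [520.14202904 -19.86643739 218.27763077]
[ 0.00037646 -0.07449631  0.07732893]
```

View pics/crop14.png

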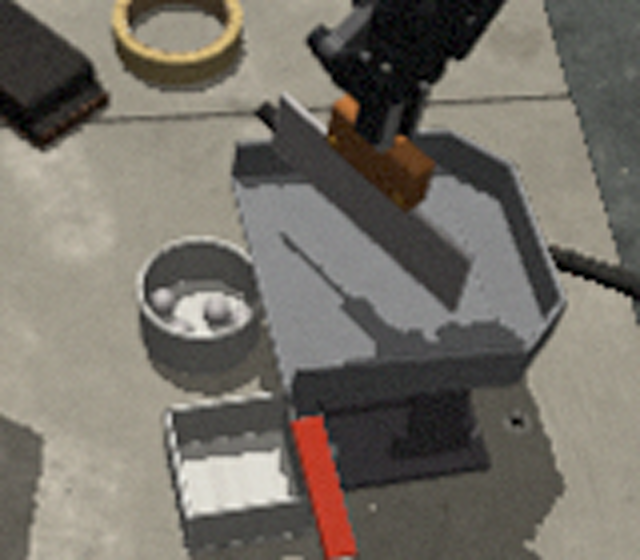

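View pics/wrist11.png

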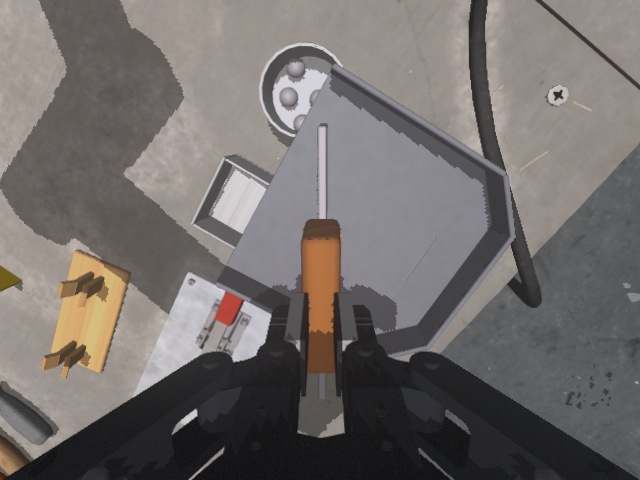

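Wrist view: the pan is back up with all the balls in the cup (those in view), and the card sits in the grip as before. Now back to the rack.

Run:
```python
from pan import *
rel([358.3,-310.5,215],down(-77.55),1)
```

```text
dist 332.7 turn 23.89
[0.87, -11.99, 5.71] [23.18, -1.82, 5.47]
```

>>> {"name": "drive_tool", "arguments": {
  "series": [
    {"travel": [0.0, -1.5, 0.7], "turn": [2.9, -0.23, 0.68], "jaw": 0},
    {"travel": [0.1, -3.0, 1.43], "turn": [5.8, -0.46, 1.37], "jaw": 0},
    {"travel": [0.3, -4.6, 2.2], "turn": [9.0, -0.7, 2.1], "jaw": 0},
    {"travel": [0.4, -6.2, 2.95], "turn": [12.0, -0.94, 2.8], "jaw": 0},
    {"travel": [0.55, -7.8, 3.7], "turn": [15.0, -1.2, 3.55], "jaw": 0},
    {"travel": [0.65, -9.4, 4.5], "turn": [18.2, -1.43, 4.3], "jaw": 0},
    {"travel": [0.78, -10.9, 5.2], "turn": [21.0, -1.65, 4.95], "jaw": 0},
    {"travel": [0.87, -11.99, 5.71], "turn": [23.18, -1.82, 5.47], "jaw": 0}
  ]
}}

```text
clock: 10.72
tcp_pos: [356.1, -311.2, 213.8]
tool_rot: [-167.9, 89.9, 114.4]
force: [1.2, -0.1, -1.1]
gripper_width: 10.6
```

>>> {"name": "drive_tool", "arguments": {
  "series": [
    {"travel": [0, 0, 0], "turn": [0, 0, 0], "jaw": 0},
    {"travel": [1.0, 0, 0], "turn": [0, 0, 0], "jaw": 0},
    {"travel": [2.4, 0, 0], "turn": [0, 0, 0], "jaw": 0},
    {"travel": [3.6, 0, 0], "turn": [0, 0, 0], "jaw": 0},
    {"travel": [3.6, 0, 0], "turn": [0, 0, 0], "jaw": 0},
    {"travel": [3.6, 0, 0], "turn": [0, 0, 0], "jaw": 0},
    {"travel": [3.6, 0, 0], "turn": [0, 0, 0], "jaw": 0}
  ]
}}

```text
clock: 11.3
tcp_pos: [358.6, -310.7, 125.9]
tool_rot: [22.5, 90.0, -55.1]
force: [-0.3, 0.4, -2.0]
gripper_width: 10.3
```

Run:
```python
from pan import *
from plant import *
from h import *
applied([.87,-11.99,5.71],[23.18,-1.82,5.47]);applied([3.6,0,0],[0,0,0])
for n in("wrist","side"):
    w=camera(n); np.savez(f"pics/{n}12.npz",**w); cv2.imwrite(f"pics/{n}12.png",w["frame"][:,:,::-1])
p,R=get(); s=sense(); print(s["clock"],s["force"],p,s["tcp_pos"])
print((down(-77.55).inv()*Ro.from_euler('xyz',s["tool_rot"],degrees=True)).as_rotvec(degrees=True))
cv2.imwrite("pics/crop15.png",cv2.resize(w["frame"][290:450,220:400,::-1],None,fx=3.3,fy=3.3,interpolation=cv2.INTER_CUBIC))
```

```text
11.4 [ 0.46674778 -0.50284855 -1.94452677] [ 358.24816015 -310.5350659   124.88115105] [ 359.67145877 -311.84465572  127.05749128]
[-0.03018594 -0.2012367   0.10881969]
```

View pics/crop15.png

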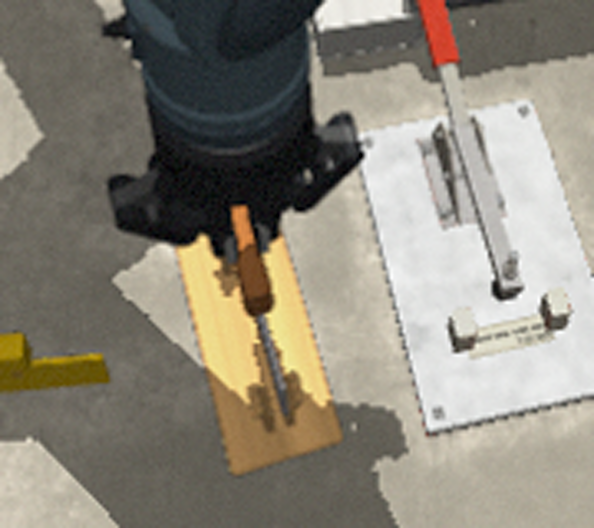

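View pics/wrist12.png

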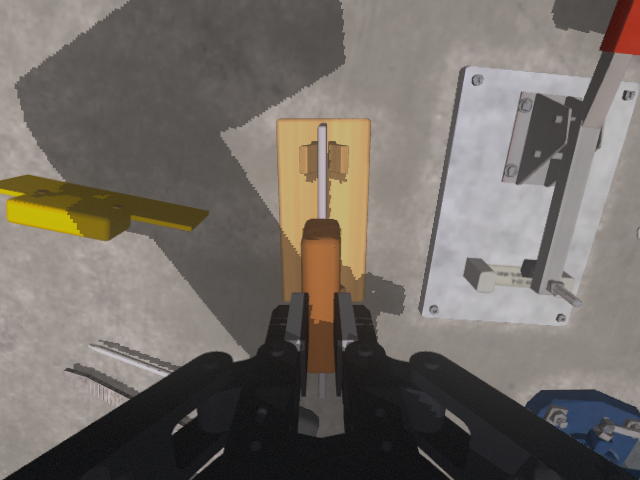

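The blade is centred over the slot, between the uprights at (324,160). Lowering slowly while watching the force.

>>> {"name": "drive_tool", "arguments": {
  "series": [
    {"travel": [0.6, 0, 0], "turn": [0, 0, 0], "jaw": 0},
    {"travel": [1.1, 0, 0], "turn": [0, 0, 0], "jaw": 0},
    {"travel": [1.5, 0, 0], "turn": [0, 0, 0], "jaw": 0},
    {"travel": [1.5, 0, 0], "turn": [0, 0, 0], "jaw": 0}
  ]
}}

```text
clock: 11.73
tcp_pos: [358.5, -310.6, 87.5]
tool_rot: [23.5, 90.0, -54.1]
force: [-0.7, -0.6, -1.9]
gripper_width: 10.5
```

>>> {"name": "drive_tool", "arguments": {
  "series": [
    {"travel": [0.2, 0, 0], "turn": [0, 0, 0], "jaw": 0},
    {"travel": [0.4, 0, 0], "turn": [0, 0, 0], "jaw": 0},
    {"travel": [0.6, 0, 0], "turn": [0, 0, 0], "jaw": 0},
    {"travel": [0.8, 0, 0], "turn": [0, 0, 0], "jaw": 0}
  ]
}}

```text
clock: 12.07
tcp_pos: [358.8, -311.2, 67.7]
tool_rot: [26.8, 89.9, -50.7]
force: [0.4, -0.3, -1.9]
gripper_width: 10.5
```

>>> {"name": "drive_tool", "arguments": {
  "series": [
    {"travel": [0.15, 0, 0], "turn": [0, 0, 0], "jaw": 0},
    {"travel": [0.3, 0, 0], "turn": [0, 0, 0], "jaw": 0},
    {"travel": [0.42, 0, 0], "turn": [0, 0, 0], "jaw": 0},
    {"travel": [0.5, 0, 0], "turn": [0, 0, 0], "jaw": 0},
    {"travel": [0.5, 0, 0], "turn": [0, 0, 0], "jaw": 0},
    {"travel": [0.5, 0, 0], "turn": [0, 0, 0], "jaw": 0}
  ]
}}

```text
clock: 12.57
tcp_pos: [358.3, -310.6, 54.9]
tool_rot: [-138.1, 90.0, 144.3]
force: [0.4, -0.1, -2.0]
gripper_width: 10.6
```

Run:
```python
from pan import *
from plant import *
applied([2.8,0,0],[0,0,0])
p,R=get(); s=sense(); print(s["clock"],s["force"],s["torque"],p,s["tcp_pos"])
```

```text
12.5667 [ 0.39433378 -0.05417316 -2.00996016] [ 0.02661884 -0.01824645  0.01866143] [ 358.24599017 -310.53761442   54.88115113] [ 358.26755153 -310.57699475   54.89876757]
```

Sliding freely. A few more mm to the slot floor.

>>> {"name": "drive_tool", "arguments": {
  "series": [
    {"travel": [0.04, 0, 0], "turn": [0, 0, 0], "jaw": 0},
    {"travel": [0.08, 0, 0], "turn": [0, 0, 0], "jaw": 0},
    {"travel": [0.1, 0, 0], "turn": [0, 0, 0], "jaw": 0},
    {"travel": [0.1, 0, 0], "turn": [0, 0, 0], "jaw": 0}
  ]
}}

```text
clock: 12.9
tcp_pos: [358.4, -310.7, 52.5]
tool_rot: [30.9, 90.0, -46.6]
force: [-0.3, -0.1, -1.7]
gripper_width: 10.2
```

>>> {"name": "drive_tool", "arguments": {
  "series": [
    {"travel": [0.02, 0, 0], "turn": [0, 0, 0], "jaw": 0},
    {"travel": [0.04, 0, 0], "turn": [0, 0, 0], "jaw": 0},
    {"travel": [0.04, 0, 0], "turn": [0, 0, 0], "jaw": 0}
  ]
}}

```text
clock: 13.15
tcp_pos: [358.8, -310.7, 52.4]
tool_rot: [59.4, 89.9, -18.1]
force: [-1.2, 1.7, 6.0]
gripper_width: 10.2
```

Bottomed at z 52.4, the same as at the first grasp. Release and rise.

>>> {"name": "drive_tool", "arguments": {
  "series": [
    {"travel": [-0.04, 0, 0], "turn": [0, 0, 0], "jaw": 0.15},
    {"travel": [-0.04, 0, 0], "turn": [0, 0, 0], "jaw": 0.3},
    {"travel": [-0.04, 0, 0], "turn": [0, 0, 0], "jaw": 0.4},
    {"travel": [-0.04, 0, 0], "turn": [0, 0, 0], "jaw": 0.5},
    {"travel": [-0.04, 0, 0], "turn": [0, 0, 0], "jaw": 0.5},
    {"travel": [-0.04, 0, 0], "turn": [0, 0, 0], "jaw": 0.5}
  ]
}}

```text
clock: 13.65
tcp_pos: [358.3, -310.7, 52.4]
tool_rot: [-51.9, 90.0, -129.4]
force: [-0.1, 0.9, 0.2]
gripper_width: 42.9
```

>>> {"name": "drive_tool", "arguments": {
  "series": [
    {"travel": [-0.5, 0, 0], "turn": [0, 0, 0], "jaw": 0.5},
    {"travel": [-1.3, 0, 0], "turn": [0, 0, 0], "jaw": 0.6},
    {"travel": [-2.4, 0, 0], "turn": [0, 0, 0], "jaw": 0.8},
    {"travel": [-3.6, 0, 0], "turn": [0, 0, 0], "jaw": 1},
    {"travel": [-4.8, 0, 0], "turn": [0, 0, 0], "jaw": 1},
    {"travel": [-5.8, 0, 0], "turn": [0, 0, 0], "jaw": 1},
    {"travel": [-5.8, 0, 0], "turn": [0, 0, 0], "jaw": 1},
    {"travel": [-5.8, 0, 0], "turn": [0, 0, 0], "jaw": 1}
  ]
}}

```text
clock: 14.32
tcp_pos: [359.3, -311.8, 199.0]
tool_rot: [27.9, 89.8, -49.6]
force: [0.6, -0.0, -1.3]
gripper_width: 85.4
```

Run:
```python
from plant import *
from h import *
for n in("wrist","side","top"):
    w=camera(n); np.savez(f"pics/{n}13.npz",**w); cv2.imwrite(f"pics/{n}13.png",w["frame"][:,:,::-1])
s=sense(); print(s["clock"],s["force"],s["tcp_pos"])
w=load("pics/wrist13.npz"); uv,P=cloud(w,290,140,360,290); k=(P[:,2]>78)&(P[:,2]<92); X=onz(w,uv[k],85)
print(k.sum(),cv2.minAreaRect(X[:,:2].astype(np.float32)),np.median(P[k,2]))
c=load("pics/side13.npz"); cv2.imwrite("pics/crop16.png",cv2.resize(c["frame"][180:310,280:430,::-1],None,fx=4,fy=4,interpolation=cv2.INTER_CUBIC))
```

```text
14.4667 [-0.05106984  0.2939683   0.27209692] [ 357.62864911 -309.88842427  196.1104314 ]
1637 ((358.89617919921875, -307.8638916015625), (15.692609786987305, 63.50148010253906), 13.035492897033691) 85.79023864880821
```

View pics/wrist13.png

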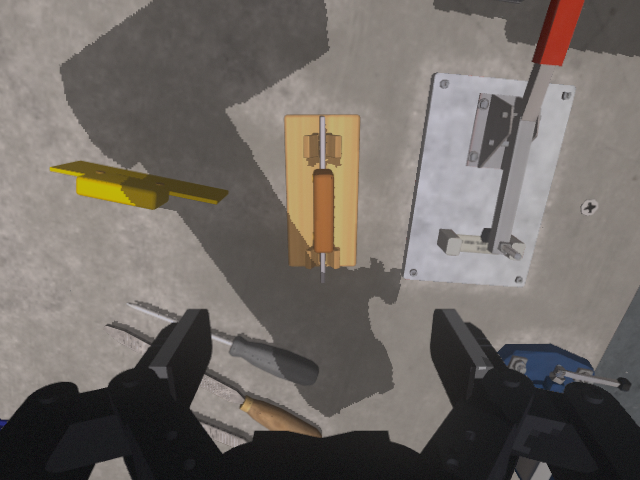

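View pics/crop16.png

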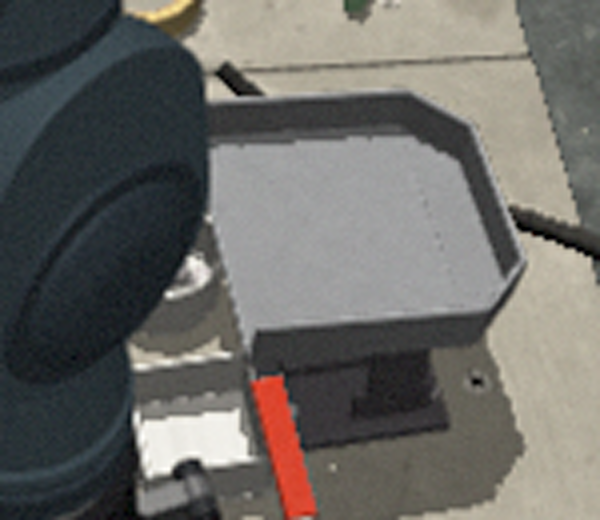

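View pics/top13.png

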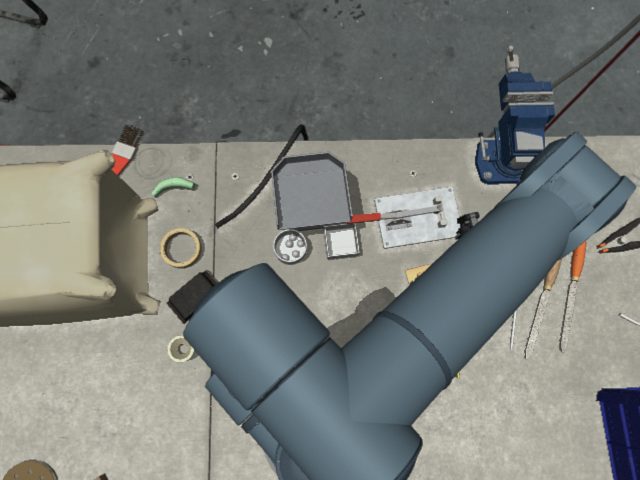

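The final views show five balls in the round cup (top view, (291,246)), the bin empty and the pan back at rest. The card stands upright in the rack with its grip top at the starting height, and the bystanders have not moved. Handing in.

```bash
python3 -c "
from plant import *
print(hand_in())"
```

```text
the job is handed in; nothing more can be done
None
```

The five steel balls are in the round cup, the pan is back at rest, and the card stands upright in its rack again. I handed the job in at about 14.5 s with the gripper open and clear.

- **Pouring:** I set the card slantwise on the pan floor, leaving a gap of about 27 mm in front of the round cup. I tipped the pan until it met the block at about 0.43 rad, then held it there for about a second at roughly 20 N.
- **Last checks:** The last top picture shows the five balls in the cup, the bin and the pan empty, and the masking tape and green hook unmoved. The arm hid part of the sanding block. The card's grip top measured 85.8 mm, the same as before the start.

**What did not go cleanly:**
- While I was feeling for the block, the force briefly rose to about 32 N before I eased back to about 20 N.
- The gripper width read about 10 mm on the 16 mm grip, although the wrist pictures showed a firm grasp that did not slip.
- The red clamp lever appeared to show through the tipped pan floor. I felt no contact with it, and it did not move.
- I put the card back near the rack's middle, about 6 mm along the slot from where it started.

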